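Store the reference optic and latch the sealed case

TASK

Put the reference optic from the black stage plate away: set it down upright in the round nest of the open storage case, then swing the lid shut and push it down against the gasket until the spring catch has snapped over the lid's tongue, and leave it latched. Do it gently: do not drop the optic, slam the lid or press on it harder than the catch needs, and leave the other things where they are.

Things in the scene. Friction and masses are not known exactly. Their poses are not given: they have to be found in the camera images.
- optic_center (a point): centre, half-way up, of the reference optic: upright bare-aluminium lens cell with a dark violet window on top, 44 mm tall, about 260 g; lower step 60 mm diameter, 20 mm high; upper step 54 mm diameter, 24 mm high (grip it there, about 10 mm above this point). z up
- stage: black fixed plate 130 (x) x 270 (y) x 40 mm, origin under its centre. The optic stands near one of its two places, 65 mm either way along y from the centre; the plain low aluminium disc (66 mm diameter, 16 mm high) at the other is a dust cap and stays there
- case: open grey storage case, fixed, origin under its centre: 180 (x, along the lid's hinge) x 190 (y, from hinge to catch side) mm, walls 60 mm high; clear mouth 146 x 156 mm. A rubber gasket runs round the mouth. The seal ring that carries gasket and catch is shimmed: it sits up to 7 mm higher or lower from case to case, and nothing measures this
- nest (a point): centre of the nest's floor, 8 mm above the table in the middle of the case; axes those of the case, z up. The nest is a black ring round it, inner diameter 66 mm, outer 76 mm, 9 mm high. The seated optic's centre is 22 mm above this point
- lid (a joint): angle of the case lid, rad: about 0 shut (-0.04 to 0.04 latched, as the seal ring sits), grows as it opens; at the start 1.6 to 1.85, leaning back past upright; stop at 1.9. Stiff hinge: stays where left (friction 0.4 N m; lid 350 g). Flat grey plate 186 mm along the hinge, 12 mm thick, reaching 197 mm from the hinge line; its steel tongue, 44 mm wide, reaches 208 mm
- lid_hinge (a point): middle of the lid's hinge line, in the plane of its underside: 98 mm from the nest centre towards the case's -y, 60 mm above the nest floor. Axes turn with the lid: x along the hinge, y from hinge to tongue, z out of the outer (top) face
- lid_press (a point): where to push: on the lid's outer (top) face, on its middle line, 173 mm from the hinge line, 24 mm from the free edge; axes as lid_hinge. Pushed down here the lid meets the gasket some 2 mm before it catches; then resistance climbs several N per mm and the catch snaps at 8 to 17 N. Only the gasket stops the lid, and more than 22 N strains it: feel for the force
- catch (a joint): angle of the steel spring catch on the case wall opposite the hinge, rad: 0 at rest, grows outwards. The tongue rides down its sloping nose (reads up to about 0.15); it snaps back below 0.02 once the tongue is under the nose. 30 mm wide, up to 45 mm above the rim, 104 to 118 mm from the nest centre along the case's y. It works by itself: do not push it

How it is judged:
By the outcome, as a careful person would: the job done as asked, in the order asked, and still so for the second after the job is handed in, with the robot touching nothing.
It also fails if it takes over 72 s, if anything falls off the work surface, if the arm or the gripper's body presses on something with over 40 N, if the wrist force passes 120 N, or if a joint passes its speed limit or range.

ROBOT

A 6-joint arm with a two-finger parallel gripper is mounted at the origin on the work surface. World frame = base frame: x ahead of the robot, y to its left, z up, the work surface at z = 0. Lengths are in mm, angles in rad, forces in N, time in s.
With the tool pointing down it reaches from about 300 to 750 mm from the base axis. Payload 8.5 kg.
Tool frame: the origin (TCP) lies on the centre line of the jaws, within the pads' length; the fingertips stand 25 mm ahead of it and the grasp point (between the pads) lies 6 mm ahead of it; z points along the fingers, y is the direction in which the jaws open and shut (so a half turn about z gives the same grasp; the last joint's range is limited). The gripper opens to 85 mm and grips with 20 to 120 N. Pads are 22 mm wide; open, the fingers measure 114 mm over their backs; the gripper's body (76 mm by 85 mm) begins 54 mm behind the grasp point. The pads swing forward as they close: fully open they stand 13 mm farther back than shut.
Start: joints at [-1.328, 0.381, 1.297, -0, 1.464, -0.215], TCP at [243.078, -493.349, 256.322] pointing down, gripper open.
Joint ranges: [-3.11, 3.11], [-0.89, 2.33], [0.22, 2.48], [-1.42, 4.56], [0.17, 2.85], [-2.88, 2.88]. Speed limits (rad/s): [2.39, 2.39, 3.14, 3.14, 3.14, 3.14].

INTERFACE

Orientations are given as a rotation vector (axis times angle).
In Python, from station import sense, read_camera, close_job, trace, landmark_of gives the robot as it stands. The module is installed in compiled form; this text tells all that it offers.
- The arm moves only by the tool play_rows, never from a script. Its argument "targets" is a list of rows, each an object of numbers: "fingers": the finger opening in m, from 0 to 0.0854; "dx", "dy", "dz": the shift along the tool's x, y, z in m; "yaw": the turn about the tool's z in rad. A call has 1 to 12 rows; each row shifts and turns the pose as measured when the row begins, along the tool's axes as they then stand; what a row does not reach is not made up. A row lasts 1/12 s, in which the tool goes at most 41.7 mm and 7.16 degrees, less where a joint would pass 70% of its speed; a pose out of reach is approached as far as the arm can. A call is refused whole if a number of a shift passes 0.0417 or a number of a turn 0.125, either way. A call with a gripper value outside its range is refused whole. The fingers move at their own pace and stop on an object; "force" is the grip in N (left out, the last holds). Time passes only in rows, so rows that do not move let the fingers close. It gives the time, the measured TCP pose, the force and the opening at its end, in the units of the state.
- sense(): the state, without advancing time (a new reading comes with each control period).
- read_camera(name): name is "side" or "top"; returns a dict with "color" (480x640x3 uint8, red, green, blue), "intrinsics" (3x3 intrinsics, pixels), "camera_from_world" (4x4, takes a point from world to camera coordinates). Camera axes: x right, y up, looking along -z (the intrinsics and any distortion apply to the point x, -y, -z); pixel columns grow to the right and rows downward; lengths in mm; the calibration is good to about 2 mm. A picture is of the moment at which its call begins. There is no depth.
- close_job(): hands the job in, once; it reports no verdict.
Trained networks look in a picture, given as the dict that the camera call returned (one of the last four; its "shot" number tells which), for a name from the list of things; names that differ only in an ending like _2 or _b are one class to them, and where a whole thing is asked for, a point or a joint stands for the part that bears it (a point fixed in the world has none). Each returns a list of dicts, best first, with "p" (0 to 1); they miss things now and then, are a little off and sometimes report something else, mostly with a low value. They report only what shows in the picture. A call takes as long as a camera call.
- trace(picture, name): "region" (480x640 bool, what is visible of it) and "extent" ([left, top, right, bottom] in pixels, round what is visible of it).
- landmark_of(picture, name): "pixel" ([column, row] in pixels: a listed point, or the origin of a listed thing).
The state is a dict: "time": time; "joint_positions": joint angles; "qd": joint speeds; "effort": joint torques, N m; "tool_pos": TCP position; "tool_rot": TCP orientation; "wrist_force": force on the tool from outside, world axes, zero at the start; "moment": the same for the moment, N m; "finger_gap": opening from 0.0 (shut) to 1.0 (fully open).
Only numpy, scipy, OpenCV 4.12 (cv2) and the standard library are available. Lean on these libraries where they do the work, as an engineer would, in place of code of your own. Each camera call takes 0.05 s, during which the arm holds its last target.

## Working session

There is one attempt and no reset: what is moved stays moved. The work goes in short steps, Python scripts to look and compute and a tool call to move; the robot and the scene stay as the last step left them, time stands still between calls to the robot, and variables do not carry over. Pictures are saved under pics/ and viewed, and the job is handed in when it is done.

Besides the shell and the picture viewer there is one more tool, called in YAML: its name, and indented under it one key for each argument. play_rows: Moves the arm, as the interface text tells. Its arguments: {"type":"object","properties":{"targets":{"type":"array"},"force":{"type":"number"}},"required":["targets"]}

```bash
mkdir -p pics
cat > h.py <<'E'
import numpy as np, cv2, json
from station import sense, read_camera, close_job, trace, landmark_of
def save(p,n): cv2.imwrite('pics/'+n+'.png',p['color'][:,:,::-1])
def ray(p,px):
    K=np.array(p['intrinsics']);T=np.array(p['camera_from_world'])
    d=np.linalg.inv(K)@np.array([px[0],px[1],1.]); d=np.array([d[0],-d[1],-d[2]])
    R=T[:3,:3]; o=-R.T@T[:3,3]; return o,R.T@d
def atz(p,px,z):
    o,d=ray(p,px); return o+d*(z-o[2])/d[2]
def proj(p,X):
    K=np.array(p['intrinsics']);T=np.array(p['camera_from_world'])
    X=np.atleast_2d(X);c=X@T[:3,:3].T+T[:3,3]; q=c*np.array([1,-1,-1]); u=q@K.T
    return u[:,:2]/u[:,2:]
def tri(rs):
    A=np.zeros((3,3));b=np.zeros(3)
    for o,d in rs:
        d=d/np.linalg.norm(d);P=np.eye(3)-np.outer(d,d);A+=P;b+=P@o
    x=np.linalg.solve(A,b);return x,[np.linalg.norm((np.eye(3)-np.outer(d,d)/(d@d))@(x-o)) for o,d in rs]
E
python3 - <<'E'
from h import *
np.set_printoptions(precision=2,suppress=True)
P={n:read_camera(n) for n in('top','side')}
print(P['top'].keys(), sense())
for n,p in P.items():
    save(p,n+'0'); print(n,p['intrinsics'],p['camera_from_world'], {k:v for k,v in p.items() if k not in('color','intrinsics','camera_from_world')})
for t in['optic_center','stage','case','nest','lid_hinge','lid_press','lid','catch']:
    r=[]
    for n,p in P.items():
        try:
            L=landmark_of(p,t); print(t,n,[(l['p'],l['pixel']) for l in L[:3]])
            if L:r.append(ray(p,L[0]['pixel']))
        except Exception as e: print(t,n,e)
    if len(r)==2: print('   tri',*tri(r))
E
```

```text
dict_keys(['color', 'intrinsics', 'camera_from_world', 'shot']) {'time': 0.1, 'joint_positions': array([-1.33,  0.38,  1.3 , -0.  ,  1.46, -0.22]), 'qd': array([-0., -0., -0., -0., -0.,  0.]), 'effort': array([  0.  , -44.92, -23.17,  -0.  ,   0.  ,   0.  ]), 'tool_pos': array([ 243.04, -493.14,  255.79]), 'tool_rot': array([-3.06, -0.71,  0.  ]), 'wrist_force': array([0.4 , 0.18, 0.12]), 'moment': array([-0.  ,  0.03,  0.07]), 'finger_gap': 0.9982555726468395}
top [[454.42   0.   324.28]
 [  0.   454.42 238.76]
 [  0.     0.     1.  ]] [[  -0.03   -1.     -0.     56.1 ]
 [   1.     -0.03    0.07 -526.61]
 [  -0.07    0.      1.   -930.53]
 [   0.      0.      0.      1.  ]] {'shot': 1}
side [[558.65   0.   326.11]
 [  0.   558.65 237.98]
 [  0.     0.     1.  ]] [[  -0.84   -0.54   -0.01  475.92]
 [   0.41   -0.65    0.64 -247.64]
 [  -0.35    0.53    0.77 -971.12]
 [   0.      0.      0.      1.  ]] {'shot': 2}
optic_center top [(0.77, [243.6, 225.4])]
optic_center side [(0.69, [273.4, 304.7])]
   tri [554.2  200.87  49.92] [np.float64(4.192800621962622), np.float64(4.1928006219625
[... 471 characters left out ...]
p.float64(2.4853341186318003)]
lid_hinge top [(0.65, [457.0, 224.0])]
lid_hinge side [(0.67, [388.4, 162.1])]
   tri [ 544.56 -224.16   70.62] [np.float64(1.1782657867017825), np.float64(1.1782657867016488)]
lid_press top [(0.6, [507.3, 207.0]), (0.27, [242.3, 226.4])]
lid_press side [(0.75, [401.6, 86.2])]
   tri [ 550.   -255.08  246.65] [np.float64(3.6123664343685458), np.float64(3.6123664343685284)]
lid top it knows: case, lid_hinge, lid_press, nest, optic_center, stage
lid side it knows: case, lid_hinge, lid_press, nest, optic_center, stage
catch top it knows: case, lid_hinge, lid_press, nest, optic_center, stage
catch side it knows: case, lid_hinge, lid_press, nest, optic_center, stage
```

View pics/top0.png

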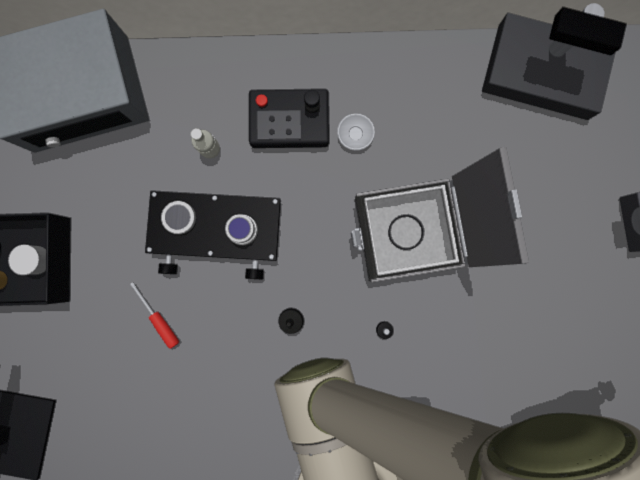

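View pics/side0.png

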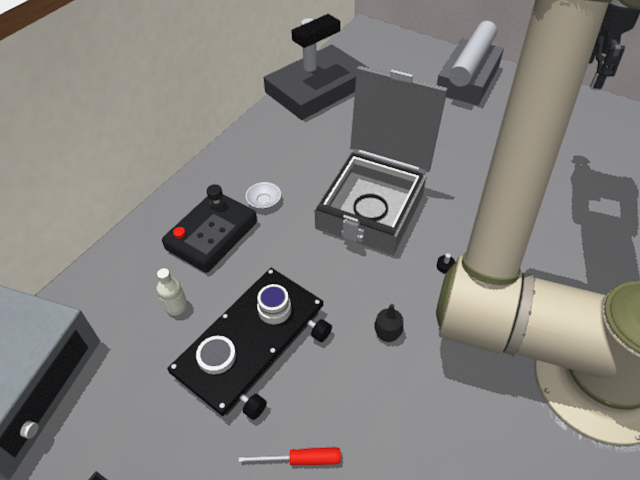

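Run:
```python
from h import *
from scipy.optimize import least_squares
np.set_printoptions(precision=2,suppress=True)
P={n:read_camera(n) for n in('top','side')}
for n,p in P.items():
    for t in['optic_center','case','lid','stage']:
        try:
            L=trace(p,t)
            for l in L[:2]: print(n,t,round(l['p'],2),l['extent'],l['region'].sum())
        except Exception as e: print(n,t,e)
    hsv=cv2.cvtColor(p['color'],cv2.COLOR_RGB2HSV)
    m=((hsv[...,0]>115)&(hsv[...,0]<150)&(hsv[...,1]>80)).astype(np.uint8)
    k,lab,st,c=cv2.connectedComponentsWithStats(m)
    i=1+np.argmax(st[1:,4]); print(n,'violet',c[i],st[i], 'at84',atz(p,c[i],84))
    L=landmark_of(p,'nest')[0]['pixel']; print('nest',L,atz(p,L,8))
    # crops
    u,v=map(int,L); 
    w=(110 if n=='top' else 130)
    cr=p['color'][max(0,v-w):v+w, max(0,u-w):u+w]
    cv2.imwrite(f'pics/{n}_nest.png',cv2.resize(cr[:,:,::-1],(600,int(600*cr.shape[0]/cr.shape[1])),interpolation=cv2.INTER_CUBIC)); print('crop origin',max(0,u-w),max(0,v-w),600/cr.shape[1])
```

```text
top optic_center 0.9 [226.7, 214.5, 256.6, 246.1] 768
top case 0.9 [351.9, 145.5, 528.6, 279.2] 15537
top lid 0.65 [449.0, 147.0, 526.8, 268.5] 6419
top stage 0.94 [147.2, 190.6, 281.4, 279.0] 7201
top violet [238.85 227.75] [229 218  21  20 317] at84 [549.91 206.19  84.  ]
nest [405.7, 229.2] [ 543.97 -132.92    8.  ]
crop origin 295 119 2.727272727272727
side optic_center 0.66 [258.0, 284.6, 293.7, 319.6] 1053
side case 0.65 [314.5, 62.8, 448.6, 253.4] 15093
side lid 0.8 [350.9, 65.1, 448.9, 172.7] 7561
side stage 0.88 [167.4, 266.5, 334.9, 419.1] 9218
side violet [272.29 296.31] [261 287  23  19 345] at84 [546.95 202.53  84.  ]
nest [370.7, 209.8] [ 532.08 -132.55    8.  ]
crop origin 240 79 2.3076923076923075
```

View pics/top_nest.png

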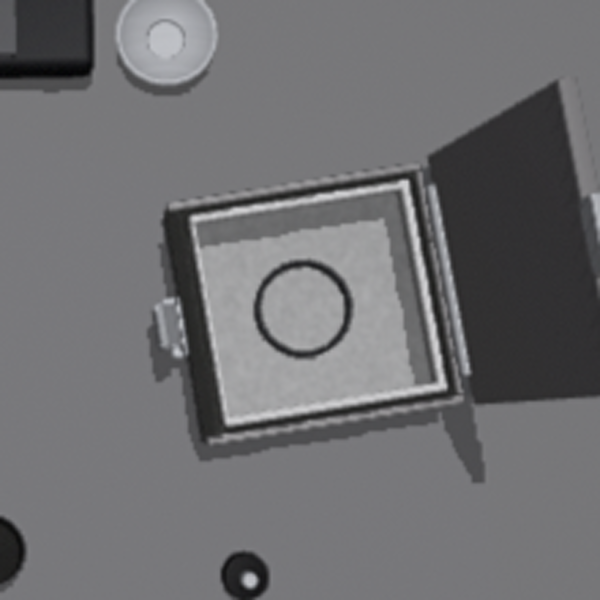

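View pics/side_nest.png

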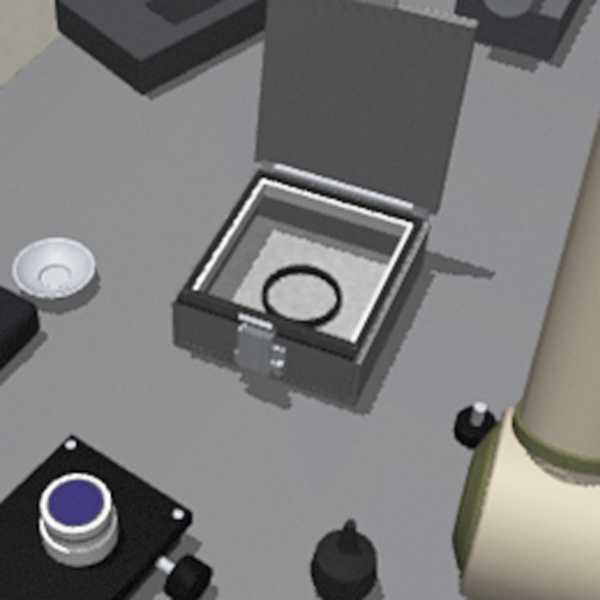

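Run:
```python
from h import *
np.set_printoptions(precision=2,suppress=True)
P={n:read_camera(n) for n in('top','side')}
R={};V={}
for n,p in P.items():
    g=cv2.cvtColor(p['color'],cv2.COLOR_RGB2GRAY)
    u0,v0=(405,231) if n=='top' else (370,207)
    m=np.zeros_like(g); r=(24,24) if n=='top' else (22,15)
    cv2.ellipse(m,(u0,v0),r,0,0,360,255,-1)
    d=((g<75)&(m>0)).astype(np.uint8)
    pts=cv2.findNonZero(d)[:,0,:].astype(np.float32); e=cv2.fitEllipse(pts); print(n,'ring',len(pts),e)
    R[n]=e[0]; print(' at z12',atz(p,e[0],13))
    hsv=cv2.cvtColor(p['color'],cv2.COLOR_RGB2HSV)
    m=((hsv[...,0]>115)&(hsv[...,0]<150)&(hsv[...,1]>80)).astype(np.uint8)
    k,lab,st,c=cv2.connectedComponentsWithStats(m); i=1+np.argmax(st[1:,4]); V[n]=c[i]
print('ring tri',tri([ray(P[n],R[n]) for n in P]))
print('opt tri',tri([ray(P[n],V[n]) for n in P]))
p=P['top']
o=np.array([295,119]);s=2.727
for a in[(189,217),(408,183),(444,386),(226,424)]: # gasket corners
    print('corner',atz(p,np.array(a)/s+o,70))
print('catch',atz(p,np.array((180,325))/s+o,70))
for a in[(152,193),(280,199),(276,260),(147,251)]: print('stage',atz(p,a,40))
for a in[(505,150),(526,263)]: print('lidtip',atz(p,a,258))
print(tri([ray(p,(513,204)),ray(P['side'],(401,75))]))
```

```text
top ring 204 ((405.5383605957031, 231.8545684814453), (33.23429489135742, 33.649200439453125), 110.5642318725586)
 at z12 [ 537.92 -131.43   13.  ]
side ring 306 ((369.6328125, 207.87454223632812), (25.421310424804688, 33.24976348876953), 86.18597412109375)
 at z12 [ 534.83 -132.14   13.  ]
ring tri (array([ 536.63, -132.31,   11.94]), [np.float64(1.542000791305973), np.float64(1.542000791305859)])
opt tri (array([547.71, 204.66,  86.8 ]), [np.float64(2.172507327565472), np.float64(2.1725073275654267)])
corner [602.13 -42.    70.  ]
corner [ 622.33 -203.05   70.  ]
corner [ 473.3  -221.66   70.  ]
corner [450.69 -63.14  70.  ]
catch [523.28 -32.57  70.  ]
stage [631.93 392.38  40.  ]
stage [611.37 128.76  40.  ]
stage [486.14 139.81  40.  ]
stage [512.49 402.87  40.  ]
lidtip [ 642.81 -250.59  258.  ]
lidtip [ 463.08 -272.59  258.  ]
(array([ 551.84, -252.9 ,  272.99]), [np.float64(2.5574680356761705), np.float64(2.5574680356760533)])
```

play_rows:
  targets:
    - {"yaw":0.108,"dz":-0.03}
    - {"yaw":0.108,"dz":-0.03}
    - {"yaw":0.108,"dz":-0.02}
    - {"yaw":0}
  force: 30

```text
schema error: expected keys fingers, dx, dy, dz, yaw
```

```bash
cat >> h.py <<'E'
from scipy.spatial.transform import Rotation as Ro
def st(tgt=None):
    s=sense(); Rm=Ro.from_rotvec(s['tool_rot']).as_matrix()
    print('t',round(s['time'],2),'pos',s['tool_pos'].round(1),'x',Rm[:,0].round(3),'z',Rm[:,2].round(3),'F',s['wrist_force'].round(2),'gap',round(s['finger_gap']*85.4,1),'j6',s['joint_positions'].round(2))
    if tgt is not None: print('tool delta',(Rm.T@(np.array(tgt)-s['tool_pos'])).round(1))
E
python3 -c "
from h import *
st((548.4,204.4,200))"
```

```text
t 1.4 pos [ 243.1 -493.4  256.3] x [ 0.897  0.442 -0.   ] z [ 0. -0. -1.] F [-0.87 -0.24 -0.02] gap 85.7 j6 [-1.33  0.38  1.3  -0.    1.46 -0.22]
tool delta [ 582.3 -491.    56.3]
```

play_rows:
  targets:
    - {"fingers":0.0854,"dx":0,"dy":0,"yaw":0.108,"dz":-0.03}
    - {"fingers":0.0854,"dx":0,"dy":0,"yaw":0.108,"dz":-0.03}
    - {"fingers":0.0854,"dx":0,"dy":0,"yaw":0.108,"dz":-0.02}
    - {"fingers":0.0854,"dx":0,"dy":0,"dz":0,"yaw":0}
  force: 30

```text
time: 1.73
tool_pos: [242.9, -492.7, 338.0]
tool_rot: [-3.131, -0.186, 0.001]
wrist_force: [-0.4, -0.4, 0.3]
finger_gap: 0.997
```

```bash
python3 -c "
from h import *
st((548.4,204.4,200))"
```

```text
t 1.73 pos [ 242.9 -492.7  338. ] x [ 0.993  0.119 -0.001] z [-0.001  0.005 -1.   ] F [-0.38 -0.38  0.29] gap 85.2 j6 [-1.33  0.34  1.13  0.    1.68  0.12]
tool delta [ 386.1 -655.3  141. ]
```

play_rows:
  targets:
    - {"fingers":0.0854,"dx":0.01,"dy":-0.034,"dz":0,"yaw":0}
    - {"fingers":0.0854,"dx":0.01,"dy":-0.034,"dz":0,"yaw":0}
    - {"fingers":0.0854,"dx":0.01,"dy":-0.034,"dz":0,"yaw":0}
    - {"fingers":0.0854,"dx":0.01,"dy":-0.034,"dz":0,"yaw":0}
    - {"fingers":0.0854,"dx":0.01,"dy":-0.034,"dz":0,"yaw":0}
    - {"fingers":0.0854,"dx":0.01,"dy":-0.034,"dz":0,"yaw":0}
    - {"fingers":0.0854,"dx":0.018,"dy":-0.034,"dz":0,"yaw":0}
    - {"fingers":0.0854,"dx":0.018,"dy":-0.034,"dz":0,"yaw":0}
    - {"fingers":0.0854,"dx":0.018,"dy":-0.034,"dz":0,"yaw":0}
    - {"fingers":0.0854,"dx":0.018,"dy":-0.034,"dz":0,"yaw":0}
    - {"fingers":0.0854,"dx":0.018,"dy":-0.034,"dz":0,"yaw":0}
    - {"fingers":0.0854,"dx":0.018,"dy":-0.034,"dz":0,"yaw":0}

```text
time: 2.73
tool_pos: [357.5, -52.7, 332.5]
tool_rot: [-3.126, -0.197, 0.005]
wrist_force: [0.9, -2.1, 0.2]
finger_gap: 1.0
```

```bash
python3 -c "
from h import *
st((548.4,204.4,200))"
```

```text
t 2.73 pos [357.5 -52.7 332.5] x [ 0.992  0.125 -0.002] z [-0.004  0.009 -1.   ] F [ 0.92 -2.08  0.2 ] gap 85.4 j6 [-0.48 -0.02  1.58  0.01  1.58  0.96]
tool delta [ 222.  -229.9  134.1]
```

play_rows:
  targets:
    - {"fingers":0.0854,"dx":0.028,"dy":-0.0285,"dz":0.012,"yaw":0}
    - {"fingers":0.0854,"dx":0.028,"dy":-0.0285,"dz":0.012,"yaw":0}
    - {"fingers":0.0854,"dx":0.028,"dy":-0.0285,"dz":0.012,"yaw":0}
    - {"fingers":0.0854,"dx":0.028,"dy":-0.0285,"dz":0.012,"yaw":0}
    - {"fingers":0.0854,"dx":0.028,"dy":-0.0285,"dz":0.012,"yaw":0}
    - {"fingers":0.0854,"dx":0.028,"dy":-0.0285,"dz":0.012,"yaw":0}
    - {"fingers":0.0854,"dx":0.028,"dy":-0.0285,"dz":0.012,"yaw":0}
    - {"fingers":0.0854,"dx":0.026,"dy":-0.03,"dz":0.012,"yaw":0}
    - {"fingers":0.0854,"dx":0,"dy":0,"dz":0,"yaw":0}
    - {"fingers":0.0854,"dx":0,"dy":0,"dz":0,"yaw":0}

```text
time: 3.57
tool_pos: [541.9, 215.0, 231.0]
tool_rot: [-3.126, -0.239, 0.01]
wrist_force: [0.4, 0.9, 0.1]
finger_gap: 1.0
```

```bash
python3 -c "
from h import *
st((548.4,204.4,200))
for n in('top','side'):
    p=read_camera(n); save(p,n+'1')
    print(n,landmark_of(p,'optic_center')[:1], proj(p,[548.4,204.4,62]))
"
```

```text
t 3.57 pos [541.9 215.  231. ] x [ 0.988  0.152 -0.006] z [-0.007  0.006 -1.   ] F [0.42 0.89 0.1 ] gap 85.4 j6 [0.17 0.46 1.24 0.01 1.45 1.59]
tool delta [ 5.  11.7 30.9]
top [{'pixel': [242.4, 229.0], 'p': 0.87}] [[241.84194011 229.54952911]]
side [{'pixel': [271.3, 302.3], 'p': 0.72}] [[272.02337332 303.50467336]]
```

play_rows:
  targets:
    - {"fingers":0.0854,"dx":0.005,"dy":0.0117,"dz":0.02,"yaw":0.03}
    - {"fingers":0.0854,"dx":0,"dy":0,"dz":0.025,"yaw":0}
    - {"fingers":0.0854,"dx":0,"dy":0,"dz":0.025,"yaw":0}
    - {"fingers":0.0854,"dx":0,"dy":0,"dz":0.02,"yaw":0}
    - {"fingers":0.0854,"dx":0,"dy":0,"dz":0.015,"yaw":0}
    - {"fingers":0.0854,"dx":0,"dy":0,"dz":0,"yaw":0}
    - {"fingers":0.0854,"dx":0,"dy":0,"dz":0,"yaw":0}

```text
time: 4.35
tool_pos: [549.0, 195.4, 132.8]
tool_rot: [-3.13, -0.172, -0.018]
wrist_force: [-0.1, 0.2, 1.0]
finger_gap: 1.0
```

```bash
python3 -c "
from h import *
st((548.4,204.4,79))
p=read_camera('side'); save(p,'side2'); 
cr=p['color'][200:400,150:400]; cv2.imwrite('pics/side2c.png',cv2.resize(cr[:,:,::-1],(750,600),interpolation=cv2.INTER_CUBIC))
p=read_camera('top'); cr=p['color'][150:310,140:340]; cv2.imwrite('pics/top2c.png',cv2.resize(cr[:,:,::-1],(750,600),interpolation=cv2.INTER_CUBIC))
"
```

```text
t 4.35 pos [549.  195.4 132.8] x [0.994 0.11  0.012] z [ 0.011  0.008 -1.   ] F [-0.12  0.24  0.97] gap 85.4 j6 [0.14 0.55 1.4  0.01 1.19 1.59]
tool delta [-0.3 -8.7 53.8]
```

View pics/side2c.png

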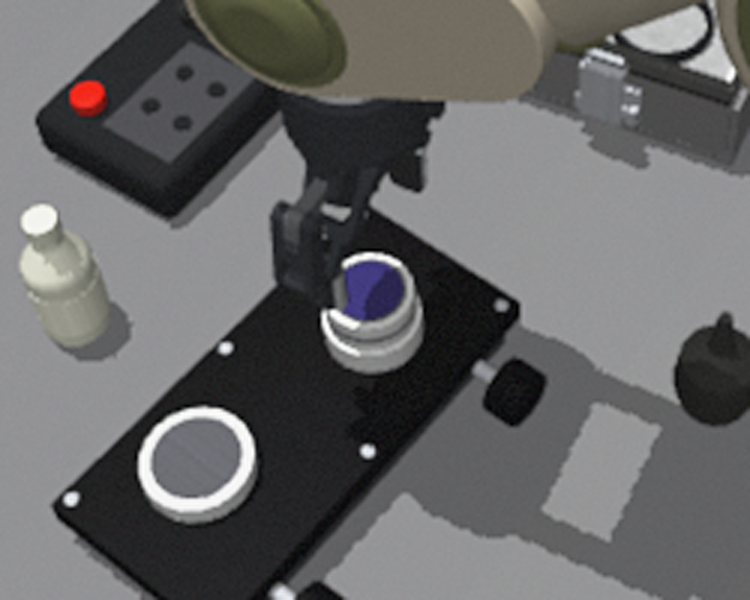

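View pics/top2c.png

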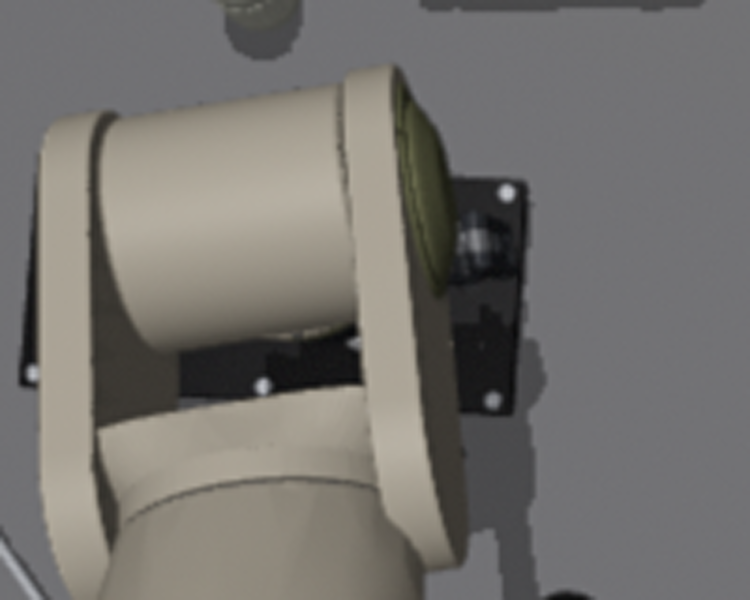

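play_rows:
  targets:
    - {"fingers":0.0854,"dx":0,"dy":-0.004,"dz":0,"yaw":0}
    - {"fingers":0.0854,"dx":0,"dy":-0.004,"dz":0.005,"yaw":0}
    - {"fingers":0.0854,"dx":0,"dy":0,"dz":0.005,"yaw":0}
    - {"fingers":0.0854,"dx":0,"dy":0,"dz":0.005,"yaw":0}
    - {"fingers":0.0854,"dx":0,"dy":0,"dz":0,"yaw":0}
    - {"fingers":0.0854,"dx":0,"dy":0,"dz":0,"yaw":0}
    - {"fingers":0.0854,"dx":0,"dy":0,"dz":0,"yaw":0}

```text
time: 5.03
tool_pos: [549.7, 205.0, 120.8]
tool_rot: [-3.129, -0.173, -0.03]
wrist_force: [-0.1, -0.2, -0.1]
finger_gap: 1.002
```

```bash
python3 -c "
from h import *
st((548.4,204.4,79))"
```

```text
t 5.03 pos [549.7 205.  120.8] x [0.994 0.11  0.02 ] z [ 0.019  0.009 -1.   ] F [-0.13 -0.25 -0.07] gap 85.5 j6 [0.15 0.56 1.41 0.01 1.15 1.61]
tool delta [-2.2  0.7 41.8]
```

play_rows:
  targets:
    - {"fingers":0.0854,"dx":-0.001,"dy":0,"dz":0.008,"yaw":0}
    - {"fingers":0.0854,"dx":0,"dy":0,"dz":0.009,"yaw":0}
    - {"fingers":0.0854,"dx":0,"dy":0,"dz":0.008,"yaw":0}
    - {"fingers":0.0854,"dx":0,"dy":0,"dz":0.006,"yaw":0}
    - {"fingers":0.0854,"dx":0,"dy":0,"dz":0.003,"yaw":0}
    - {"fingers":0.0854,"dx":0,"dy":0,"dz":0,"yaw":0}
    - {"fingers":0.0854,"dx":0,"dy":0,"dz":0,"yaw":0}

```text
time: 5.62
tool_pos: [549.0, 204.9, 82.1]
tool_rot: [-3.129, -0.173, -0.027]
wrist_force: [-0.1, -0.5, 0.5]
finger_gap: 0.998
```

```bash
python3 -c "
from h import *
st((548.4,204.4,79))
p=read_camera('side'); 
cr=p['color'][250:350,210:335]; cv2.imwrite('pics/side3c.png',cv2.resize(cr[:,:,::-1],(750,600),interpolation=cv2.INTER_CUBIC))"
```

```text
t 5.62 pos [549.  204.9  82.1] x [0.994 0.11  0.018] z [ 0.017  0.009 -1.   ] F [-0.1  -0.48  0.51] gap 85.2 j6 [0.15 0.61 1.45 0.01 1.06 1.61]
tool delta [-0.7  0.4  3.1]
```

View pics/side3c.png

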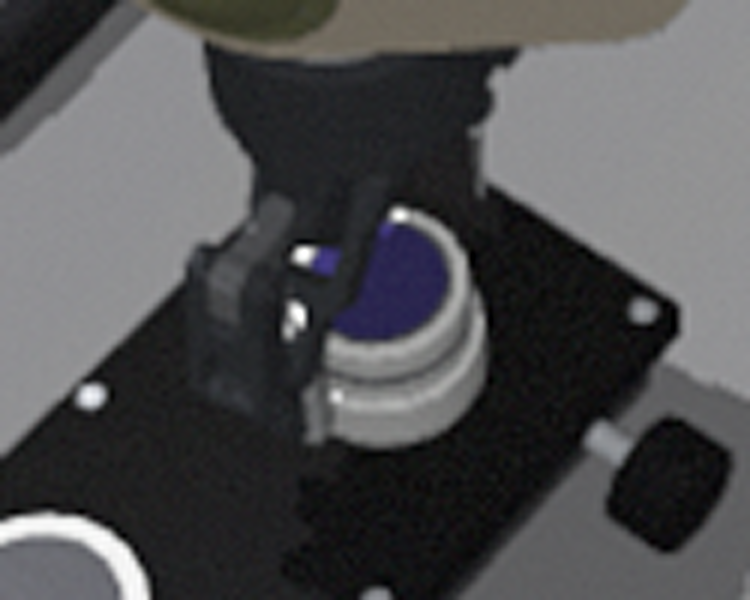

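play_rows:
  targets:
    - {"fingers":0.06,"dx":0,"dy":0,"dz":0.001,"yaw":0}
    - {"fingers":0.058,"dx":0,"dy":0,"dz":0,"yaw":0}
    - {"fingers":0.055,"dx":0,"dy":0,"dz":0,"yaw":0}
    - {"fingers":0.045,"dx":0,"dy":0,"dz":0,"yaw":0}
    - {"fingers":0.045,"dx":0,"dy":0,"dz":0,"yaw":0}
    - {"fingers":0.045,"dx":0,"dy":0,"dz":0,"yaw":0}
    - {"fingers":0.045,"dx":0,"dy":0,"dz":0,"yaw":0}
  force: 40

```text
time: 6.25
tool_pos: [549.5, 205.0, 82.3]
tool_rot: [-3.129, -0.173, -0.031]
wrist_force: [-0.4, -0.7, -0.9]
finger_gap: 0.612
```

```bash
python3 -c "
from h import *
st((548.4,204.4,79))
p=read_camera('side'); 
cr=p['color'][250:350,210:335]; cv2.imwrite('pics/side4c.png',cv2.resize(cr[:,:,::-1],(750,600),interpolation=cv2.INTER_CUBIC))"
```

```text
t 6.25 pos [549.5 205.   82.3] x [0.994 0.11  0.02 ] z [ 0.019  0.009 -1.   ] F [-0.39 -0.69 -0.9 ] gap 52.2 j6 [0.15 0.61 1.45 0.01 1.06 1.61]
tool delta [-1.2  0.5  3.2]
```

View pics/side4c.png

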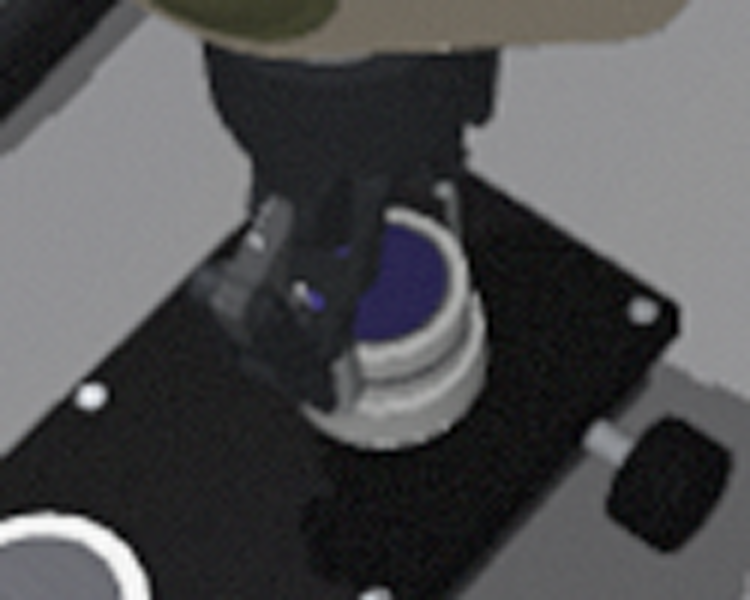

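play_rows:
  targets:
    - {"fingers":0.045,"dx":0,"dy":0,"dz":-0.003,"yaw":0}
    - {"fingers":0.045,"dx":0,"dy":0,"dz":-0.006,"yaw":0}
    - {"fingers":0.045,"dx":0,"dy":0,"dz":-0.01,"yaw":0}
    - {"fingers":0.045,"dx":0,"dy":0,"dz":-0.014,"yaw":0}
    - {"fingers":0.045,"dx":0,"dy":0,"dz":-0.018,"yaw":0}
    - {"fingers":0.045,"dx":0,"dy":0,"dz":-0.018,"yaw":0}
    - {"fingers":0.045,"dx":0,"dy":0,"dz":-0.018,"yaw":0}
    - {"fingers":0.045,"dx":0,"dy":0,"dz":-0.016,"yaw":0}
    - {"fingers":0.045,"dx":0,"dy":0,"dz":-0.01,"yaw":0}
    - {"fingers":0.045,"dx":0,"dy":0,"dz":-0.005,"yaw":0}
    - {"fingers":0.045,"dx":0,"dy":0,"dz":0,"yaw":0}

```text
time: 7.22
tool_pos: [545.8, 203.7, 211.8]
tool_rot: [-3.129, -0.173, -0.03]
wrist_force: [0.2, -0.2, -2.6]
finger_gap: 0.612
```

```bash
python3 -c "
from h import *
st((537.4,-131.8,200))"
```

```text
t 7.22 pos [545.8 203.7 211.8] x [0.994 0.11  0.02 ] z [ 0.019  0.009 -1.   ] F [ 0.25 -0.18 -2.55] gap 52.3 j6 [0.15 0.46 1.29 0.01 1.36 1.61]
tool delta [-45.6 332.6   8.7]
```

play_rows:
  targets:
    - {"fingers":0.045,"dx":-0.001,"dy":0.008,"dz":0,"yaw":0}
    - {"fingers":0.045,"dx":-0.002,"dy":0.016,"dz":0,"yaw":0}
    - {"fingers":0.045,"dx":-0.003,"dy":0.024,"dz":0,"yaw":0}
    - {"fingers":0.045,"dx":-0.004,"dy":0.03,"dz":0,"yaw":0}
    - {"fingers":0.045,"dx":-0.004,"dy":0.03,"dz":0,"yaw":0}
    - {"fingers":0.045,"dx":-0.004,"dy":0.03,"dz":0,"yaw":0}
    - {"fingers":0.045,"dx":-0.004,"dy":0.03,"dz":0,"yaw":0}
    - {"fingers":0.045,"dx":-0.004,"dy":0.03,"dz":0,"yaw":0}
    - {"fingers":0.045,"dx":-0.004,"dy":0.03,"dz":0,"yaw":0}
    - {"fingers":0.045,"dx":-0.003,"dy":0.024,"dz":0,"yaw":0}
    - {"fingers":0.045,"dx":-0.002,"dy":0.015,"dz":0,"yaw":0}
    - {"fingers":0.045,"dx":-0.001,"dy":0.008,"dz":0,"yaw":0}

```text
time: 8.22
tool_pos: [534.5, -89.0, 200.6]
tool_rot: [-3.126, -0.179, -0.006]
wrist_force: [-0.1, -0.7, -2.7]
finger_gap: 0.612
```

```bash
python3 -c "
from h import *
st((537.4,-131.8,200))"
```

```text
t 8.22 pos [534.5 -89.  200.6] x [0.993 0.114 0.004] z [ 0.003  0.011 -1.   ] F [-0.15 -0.72 -2.7 ] gap 52.2 j6 [-0.39  0.41  1.41  0.01  1.32  1.06]
tool delta [-2.  42.9  0.2]
```

play_rows:
  targets:
    - {"fingers":0.045,"dx":0,"dy":0.012,"dz":0,"yaw":0}
    - {"fingers":0.045,"dx":0,"dy":0.014,"dz":0,"yaw":0}
    - {"fingers":0.045,"dx":0,"dy":0.008,"dz":0.005,"yaw":0}
    - {"fingers":0.045,"dx":0,"dy":0.004,"dz":0.01,"yaw":0}
    - {"fingers":0.045,"dx":0,"dy":0,"dz":0.012,"yaw":0}
    - {"fingers":0.045,"dx":0,"dy":0,"dz":0.012,"yaw":0}
    - {"fingers":0.045,"dx":0,"dy":0,"dz":0.01,"yaw":0}
    - {"fingers":0.045,"dx":0,"dy":0,"dz":0.005,"yaw":0}
    - {"fingers":0.045,"dx":0,"dy":0,"dz":0,"yaw":0}
    - {"fingers":0.045,"dx":0,"dy":0,"dz":0,"yaw":0}

```text
time: 9.05
tool_pos: [538.3, -128.8, 137.6]
tool_rot: [-3.122, -0.181, 0.003]
wrist_force: [0.9, 0.1, -2.6]
finger_gap: 0.612
```

```bash
python3 -c "
from h import *
st((537.4,-131.8,90))
for n,b in(('side',(320,140,440,236)),('top',(330,150,480,270))):
    p=read_camera(n); save(p,n+'5')
    cr=p['color'][b[1]:b[3],b[0]:b[2]]; cv2.imwrite('pics/%s5c.png'%n,cv2.resize(cr[:,:,::-1],(750,600),interpolation=cv2.INTER_CUBIC))
    print(n,landmark_of(p,'optic_center')[:1],landmark_of(p,'nest')[:1],proj(p,[[536.4,-131.8,100]]))"
```

```text
t 9.05 pos [ 538.3 -128.8  137.6] x [ 0.993  0.116 -0.001] z [-0.003  0.014 -1.   ] F [ 0.95  0.06 -2.59] gap 52.3 j6 [-0.45  0.5   1.47  0.01  1.18  1.  ]
tool delta [-1.1  3.5 47.6]
side [{'pixel': [372.5, 173.8], 'p': 0.78}] [{'pixel': [368.0, 208.7], 'p': 0.71}] [[371.10757514 179.00724075]]
top [] [] [[413.7717466  228.60540334]]
```

View pics/side5c.png

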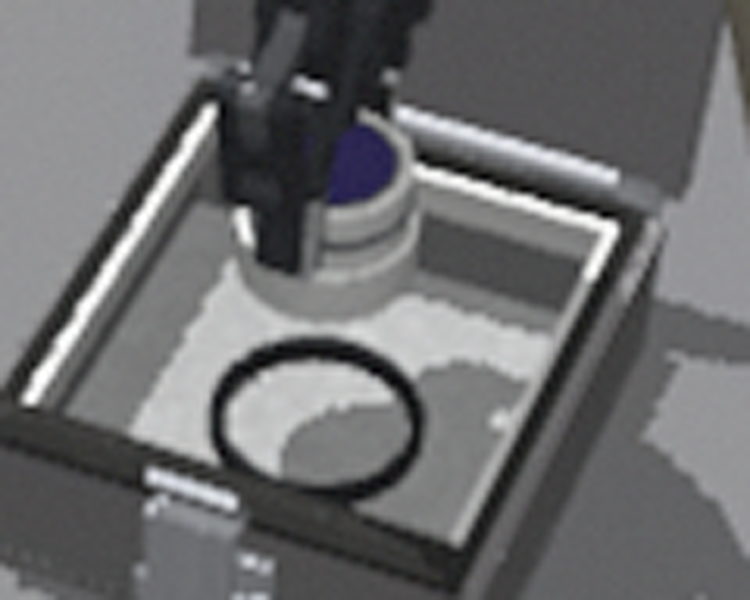

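View pics/top5c.png

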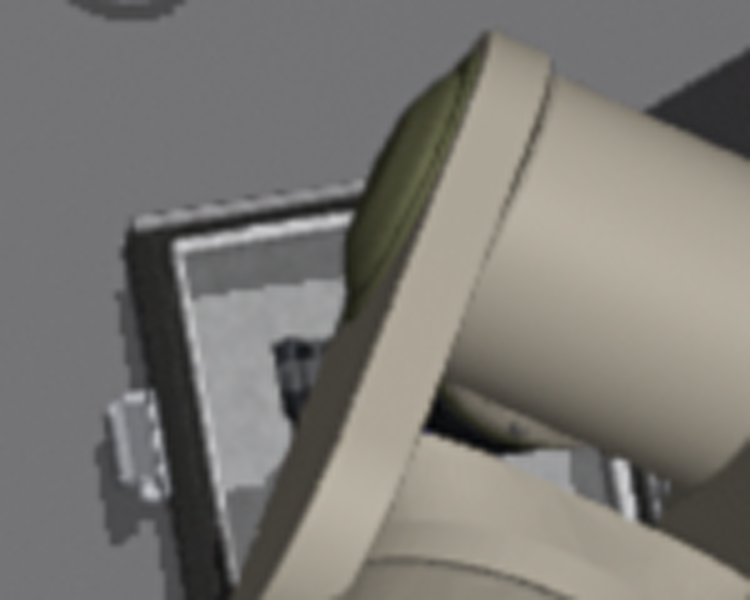

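```bash
cat > fit.py <<'E'
from h import *
from scipy.optimize import least_squares
np.set_printoptions(precision=2,suppress=True)
a=np.linspace(0,2*np.pi,180)
def cyl(x,y,r,z0,z1):
    return np.vstack([np.c_[x+r*np.cos(a),y+r*np.sin(a),0*a+z] for z in(z0,z1)])
def ext(p,X):
    q=proj(p,X); return np.r_[q.min(0),q.max(0)]
def fit(p,E,r,z0,z1,guess,w=(1,1,1,1)):
    w=np.array(w,float)
    f=lambda v: w*(ext(p,cyl(v[0],v[1],r,z0,z1))-np.nan_to_num(np.array(E,float)))
    s=least_squares(f,guess,diff_step=1e-4,x_scale=1.); return s.x,f(s.x)
E
python3 - <<'E'
from fit import *
P={n:read_camera(n) for n in('top','side')}
s=6.25;b=(320,140)
q=lambda c,o: (np.array(c)+.5)/s-.5+o
# ring: left,top,right,bottom
E=[*( [q(212,320),q(337,140),q(426,320),q(505,140)])]
print('ring side',fit(P['side'],E,38,8,17,(536,-132)))
s=2.727; E=[q(254,295),q(260,119),q(354,295),q(358,119)]
print('ring top',fit(P['top'],E,38,8,17,(536,-132)))
s=6.25; E=[q(232,320),0,q(420,320),q(320,140)]
st()
for zb in(94.3,95.3,96.3):print('optic side',zb,fit(P['side'],E,30,zb,zb+20,(536,-132),(1,0,1,1)))
# initial optic, side crop0: lower step from side4c (250,210 origin, scale 6)
s=6; E=[q(300,210),0,q(487,210),q(447,250)]
print('optic stage side',fit(P['side'],E,30,40,60,(548,204),(0,0,1,1)))
E
python3 - <<'E'
import cv2
i=cv2.imread('pics/side5.png');c=i[180:230,335:405];cv2.imwrite('pics/r5.png',cv2.resize(c,(770,550),interpolation=cv2.INTER_NEAREST))
i=cv2.imread('pics/top0.png');c=i[205:260,375:440];cv2.imwrite('pics/r0.png',cv2.resize(c,(650,550),interpolation=cv2.INTER_NEAREST))
E
```

```text
ring side (array([ 535.12, -136.75]), array([-0.43, -0.81,  0.43,  0.72]))
ring top (array([ 537.57, -132.63]), array([-0.08, -0.18,  0.08,  0.18]))
t 9.45 pos [ 538.4 -129.2  138.4] x [0.99 0.12 0.  ] z [-0.    0.01 -1.  ] F [ 0.46  0.4  -2.33] gap 52.4 j6 [-0.45  0.5   1.47  0.01  1.18  1.  ]
optic side 94.3 (array([ 536.56, -133.78]), array([ 0.14,  0.  , -0.14,  0.01]))
optic side 95.3 (array([ 536.13, -132.9 ]), array([ 0.12,  0.  , -0.12,  0.01]))
optic side 96.3 (array([ 535.7 , -132.02]), array([ 0.11,  0.  , -0.1 ,  0.  ]))
optic stage side (array([546.7 , 202.65]), array([-0.,  0.,  0.,  0.]))
```

View pics/r5.png

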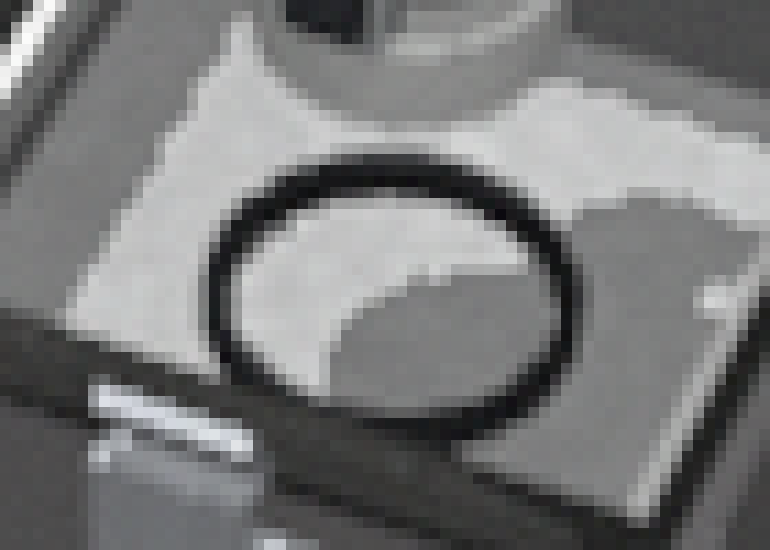

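View pics/r0.png

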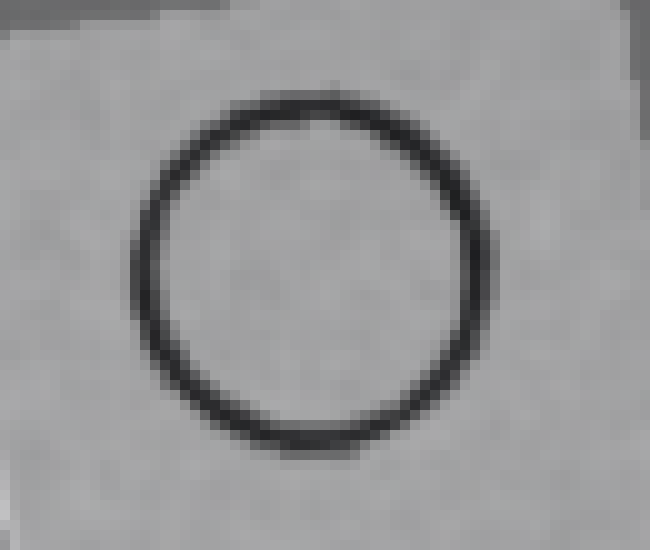

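Run:
```python
from fit import *
P={n:read_camera(n) for n in('top','side')}
print('ring side',fit(P['side'],[353.4,193.3,387.2,0],38,8,17,(536,-132),(1,1,1,0)))
print('ring top',fit(P['top'],[387.6,213.7,423.9,249.7],38,8,17,(536,-132)))
st()
s=6.25;q=lambda c,o: (np.array(c)+.5)/s-.5+o
for b in(190.4,):print('optic side',fit(P['side'],[q(232,320),0,q(420,320),b],30,95.8,115.8,(536,-132),(1,0,1,1)))
# top0 violet and upper rim
p=cv2.imread('pics/top0.png');cv2.imwrite('pics/o0.png',cv2.resize(p[205:260,210:275],(650,550),interpolation=cv2.INTER_NEAREST))
```

```text
ring side (array([ 534.85, -134.85]), array([-0.67, -0.04,  0.66,  0.  ]))
ring top (array([ 538.22, -131.79]), array([-0.27, -0.15,  0.26,  0.15]))
t 9.55 pos [ 538.4 -129.2  138.3] x [0.99 0.12 0.  ] z [-0.    0.01 -1.  ] F [-1.24 -0.08 -1.99] gap 52.0 j6 [-0.45  0.5   1.47  0.01  1.18  1.  ]
optic side (array([ 536.44, -133.4 ]), array([ 0.12,  0.  , -0.12,  0.01]))
```

View pics/o0.png

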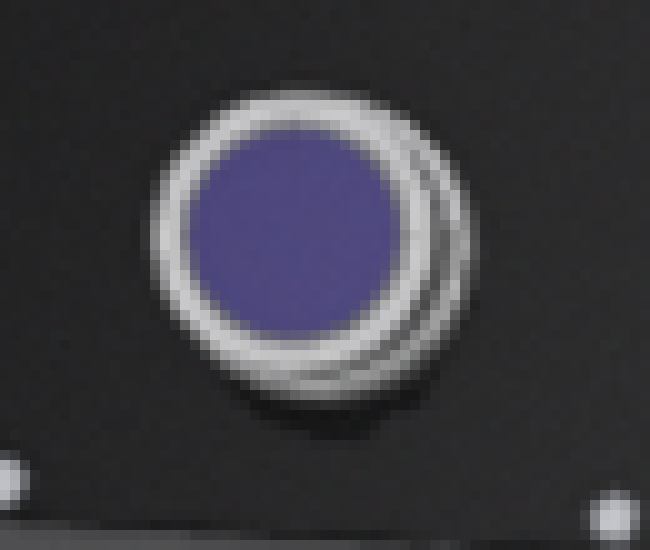

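```bash
python3 -c "
from h import *
st((537.6,-131.8,72))"
```

```text
t 9.55 pos [ 538.4 -129.2  138.3] x [0.993 0.115 0.   ] z [-0.001  0.014 -1.   ] F [-1.24 -0.08 -1.99] gap 52.0 j6 [-0.45  0.5   1.47  0.01  1.18  1.  ]
tool delta [-1.1  3.4 66.2]
```

play_rows:
  targets:
    - {"fingers":0.045,"dx":-0.0005,"dy":0.0015,"dz":0.004,"yaw":0}
    - {"fingers":0.045,"dx":-0.0005,"dy":0.0015,"dz":0.008,"yaw":0}
    - {"fingers":0.045,"dx":0,"dy":0,"dz":0.01,"yaw":0}
    - {"fingers":0.045,"dx":0,"dy":0,"dz":0.01,"yaw":0}
    - {"fingers":0.045,"dx":0,"dy":0,"dz":0.01,"yaw":0}
    - {"fingers":0.045,"dx":0,"dy":0,"dz":0.008,"yaw":0}
    - {"fingers":0.045,"dx":0,"dy":0,"dz":0.004,"yaw":0}
    - {"fingers":0.045,"dx":0,"dy":0,"dz":0.001,"yaw":0}
    - {"fingers":0.045,"dx":0,"dy":0,"dz":0,"yaw":0}

```text
time: 10.3
tool_pos: [537.1, -132.6, 77.5]
tool_rot: [-3.122, -0.179, 0.002]
wrist_force: [-0.2, 0.4, -3.3]
finger_gap: 0.612
```

```bash
python3 -c "
from h import *
st((537.6,-131.8,52))
n='side';b=(335,150,405,230)
p=read_camera(n); save(p,n+'6')
cr=p['color'][b[1]:b[3],b[0]:b[2]]; cv2.imwrite('pics/%s6c.png'%n,cv2.resize(cr[:,:,::-1],(525,600),interpolation=cv2.INTER_CUBIC))"
```

```text
t 10.3 pos [ 537.1 -132.6   77.5] x [ 0.993  0.114 -0.001] z [-0.002  0.014 -1.   ] F [-0.24  0.39 -3.3 ] gap 52.3 j6 [-0.46  0.58  1.53  0.01  1.04  0.99]
tool delta [ 0.6 -0.4 25.5]
```

View pics/side6c.png

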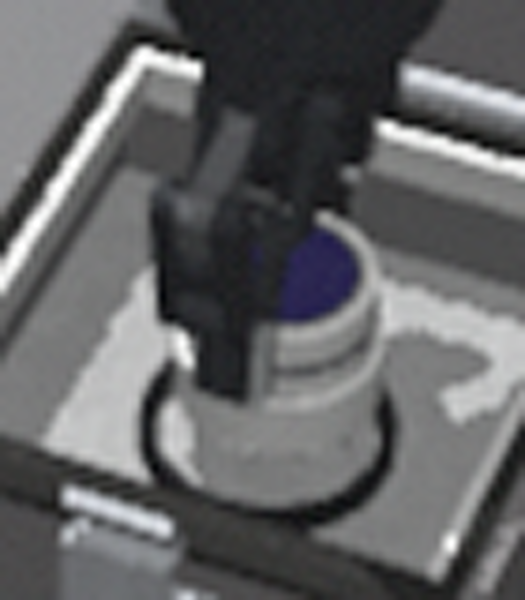

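Run:
```python
import cv2
i=cv2.imread('pics/side6.png');c=i[180:225,345:395];cv2.imwrite('pics/r6.png',cv2.resize(c,(650,585),interpolation=cv2.INTER_NEAREST))
g=cv2.cvtColor(i,cv2.COLOR_BGR2GRAY)
for r in(203,205,207,209,211,213): print(r,list(enumerate(g[r,350:392],350))[::1] if 0 else ' '.join(map(str,g[r,350:392])))
```

```text
203 190 191 195 166 45 27 62 132 157 133 121 123 121 109 100 88 62 63 100 116 135 155 152 152 160 172 170 163 161 151 138 124 122 120 111 77 38 93 125 126 122 122
205 191 193 183 124 30 52 145 205 195 167 129 120 123 123 128 131 131 131 129 129 134 134 135 133 132 134 133 132 131 132 129 126 121 119 102 46 23 60 109 128 125 124
207 191 194 180 124 27 71 147 194 193 192 168 117 123 127 124 126 128 132 135 134 137 136 136 131 136 135 133 133 130 131 125 123 120 125 120 88 19 53 101 130 131 127
209 193 195 181 122 24 59 148 205 200 202 175 120 122 122 130 135 130 137 144 135 134 134 136 135 135 134 138 136 127 127 115 110 123 125 123 98 22 69 114 128 127 126
211 194 194 197 167 66 28 61 124 178 182 146 119 121 125 121 123 119 118 113 116 122 120 121 120 117 116 123 124 127 125 125 121 121 122 98 34 20 86 130 125 124 125
213 93 129 150 169 160 66 24 40 59 124 167 154 121 123 126 125 122 119 120 120 122 121 123 120 123 124 126 128 125 125 127 122 92 49 24 28 74 119 128 126 126 125
```

View pics/r6.png

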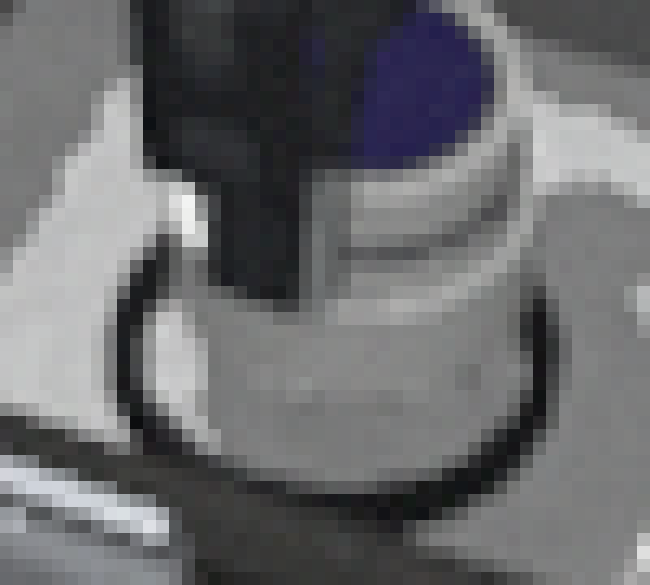

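Run:
```python
from fit import *
p=read_camera('side')
st()
print(fit(p,[353.4,193.3,387.2,0],38,8,17,(536,-132),(1,1,1,0)))
zb=77.5-42.3
for X in[(537.1,-132.6),(536,-134)]:
    print('low',ext(p,cyl(*X,30,zb,zb+20)),'up',ext(p,cyl(*X,27,zb+20,zb+44)),'ring',ext(p,cyl(*X,38,8,17)))
g=cv2.cvtColor(cv2.imread('pics/side6.png'),cv2.COLOR_BGR2GRAY)
for r in range(183,203,2): print(r,' '.join(map(str,g[r,350:392])))
print('col380-384 rows 205-225');
for c in(366,370,373,376): print(c,' '.join(map(str,g[205:225,c])))
```

```text
t 10.4 pos [ 537.3 -132.6   78.1] x [0.99 0.11 0.  ] z [-0.    0.01 -1.  ] F [-0.32  0.48 -3.19] gap 52.1 j6 [-0.46  0.58  1.53  0.01  1.04  0.99]
(array([ 534.85, -134.85]), array([-0.67, -0.04,  0.66,  0.  ]))
low [355.39 183.8  384.03 210.65] up [357.11 176.74 383.42 203.13] ring [351.32 193.5  386.45 221.97]
low [356.16 183.6  384.81 210.43] up [357.89 176.54 384.21 202.92] ring [352.08 193.3  387.21 221.76]
183 123 123 122 123 110 63 28 30 39 50 53 56 53 37 32 36 30 34 34 43 42 43 42 39 44 44 46 43 44 41 41 58 110 160 155 120 107 100 87 79 75 72
185 124 120 121 124 126 108 27 33 35 39 45 44 39 38 31 35 29 32 35 36 39 39 33 39 44 45 45 46 45 44 49 46 61 130 171 145 118 123 124 124 123 118
187 123 118 137 181 187 128 21 32 34 30 32 33 31 31 32 32 31 32 33 40 43 38 31 42 48 45 45 43 42 44 43 40 60 128 179 178 166 154 121 121 119 119
189 119 117 153 195 196 163 16 30 36 45 45 41 39 35 27 37 34 30 32 40 40 38 41 44 46 42 44 43 40 43 45 59 119 169 158 158 195 195 195 196 197 185
191 140 178 196 193 195 161 39 31 35 47 45 48 50 50 44 30 36 30 30 35 33 34 37 43 44 39 40 41 51 73 120 163
[... 460 characters left out ...]
8 138 137 127 111 96 92 102 113 151 161 117 124 124 126 127 124
199 193 195 193 193 189 160 91 47 90 130 125 50 32 39 38 37 37 30 79 111 96 78 90 93 84 84 80 89 111 114 119 127 132 158 157 119 121 126 125 127 122 125
201 194 193 191 187 147 48 28 56 96 117 100 53 28 38 37 37 34 40 83 112 97 107 138 137 138 138 136 135 136 146 158 165 154 131 115 96 98 128 126 126 127 125
col380-384 rows 205-225
366 131 127 128 131 130 123 119 121 122 125 128 98 45 46 60 63 56 56 57 51
370 134 136 137 136 134 128 122 121 122 121 122 125 92 24 47 58 63 63 55 55
373 133 135 131 136 135 126 120 123 120 120 123 120 85 22 31 43 56 56 57 56
376 133 135 133 133 138 131 123 123 126 126 125 104 49 23 22 61 72 61 58 62
```

Run:
```python
from fit import *
p=read_camera('side')
for zb in (34.7,35.7): print(fit(p,[357.2,0,385.3,210.3],30,zb,zb+20,(536,-132),(1,0,1,1)))
print(fit(p,[353.4,193.3,387.2,0],38,8,17,(536,-132),(1,1,1,0)))
st()
```

```text
(array([ 535.02, -135.64]), array([-0.27,  0.  ,  0.26, -0.01]))
(array([ 534.62, -134.82]), array([-0.28,  0.  ,  0.28, -0.01]))
(array([ 534.85, -134.85]), array([-0.67, -0.04,  0.66,  0.  ]))
t 10.45 pos [ 537.4 -132.7   78.3] x [0.99 0.11 0.  ] z [-0.    0.01 -1.  ] F [ 0.19  0.65 -3.36] gap 52.1 j6 [-0.46  0.58  1.53  0.01  1.04  0.99]
```

play_rows:
  targets:
    - {"fingers":0.045,"dx":0,"dy":0,"dz":0.006,"yaw":0}
    - {"fingers":0.045,"dx":0,"dy":0,"dz":0.007,"yaw":0}
    - {"fingers":0.045,"dx":0,"dy":0,"dz":0.005,"yaw":0}
    - {"fingers":0.045,"dx":0,"dy":0,"dz":0.003,"yaw":0}
    - {"fingers":0.045,"dx":0,"dy":0,"dz":0.003,"yaw":0}
    - {"fingers":0.045,"dx":0,"dy":0,"dz":0,"yaw":0}

```text
time: 10.95
tool_pos: [537.9, -132.5, 52.7]
tool_rot: [-3.124, -0.18, -0.003]
wrist_force: [0.2, -0.6, -2.2]
finger_gap: 0.607
```

```bash
python3 -c "
from h import *
st((537.3,-132.6,51))"
```

```text
t 10.95 pos [ 537.9 -132.5   52.7] x [0.993 0.115 0.003] z [ 0.001  0.012 -1.   ] F [ 0.19 -0.58 -2.22] gap 51.8 j6 [-0.46  0.62  1.55  0.01  0.97  0.99]
tool delta [-0.6  0.1  1.7]
```

play_rows:
  targets:
    - {"fingers":0.045,"dx":0,"dy":0,"dz":0.0015,"yaw":0}
    - {"fingers":0.045,"dx":0,"dy":0,"dz":0.001,"yaw":0}
    - {"fingers":0.045,"dx":0,"dy":0,"dz":0.0005,"yaw":0}
    - {"fingers":0.045,"dx":0,"dy":0,"dz":0.0,"yaw":0}

```text
time: 11.28
tool_pos: [537.9, -132.5, 50.8]
tool_rot: [-3.125, -0.18, -0.004]
wrist_force: [-0.0, 0.4, -3.1]
finger_gap: 0.611
```

```bash
python3 -c "
from h import *
st((537.3,-132.6,51))"
```

```text
t 11.28 pos [ 537.9 -132.5   50.8] x [0.993 0.115 0.003] z [ 0.002  0.012 -1.   ] F [-0.    0.43 -3.11] gap 52.2 j6 [-0.46  0.62  1.56  0.01  0.97  0.99]
tool delta [-0.6  0.  -0.2]
```

play_rows:
  targets:
    - {"fingers":0.045,"dx":0,"dy":0,"dz":0.001,"yaw":0}
    - {"fingers":0.045,"dx":0,"dy":0,"dz":0.001,"yaw":0}
    - {"fingers":0.045,"dx":0,"dy":0,"dz":0.0,"yaw":0}

```text
time: 11.53
tool_pos: [537.9, -132.6, 50.8]
tool_rot: [-3.126, -0.181, -0.006]
wrist_force: [0.0, -0.0, -3.1]
finger_gap: 0.616
```

```bash
python3 -c "
from h import *
st((537.3,-132.6,51))"
```

```text
t 11.53 pos [ 537.9 -132.6   50.8] x [0.993 0.115 0.004] z [ 0.003  0.011 -1.   ] F [ 0.05 -0.03 -3.1 ] gap 52.6 j6 [-0.46  0.62  1.56  0.01  0.97  0.99]
tool delta [-0.6 -0.1 -0.2]
```

play_rows:
  targets:
    - {"fingers":0.045,"dx":0,"dy":0,"dz":0.002,"yaw":0}
    - {"fingers":0.045,"dx":0,"dy":0,"dz":0.0015,"yaw":0}

```text
time: 11.7
tool_pos: [537.7, -132.7, 50.2]
tool_rot: [-3.127, -0.182, -0.007]
wrist_force: [-7.6, 3.5, 19.1]
finger_gap: 0.614
```

```bash
python3 -c "
from h import *
st((537.3,-132.6,51))
print(sense()['moment'])"
```

```text
t 11.7 pos [ 537.7 -132.7   50.2] x [0.993 0.116 0.005] z [ 0.004  0.009 -1.   ] F [-7.65  3.5  19.12] gap 52.5 j6 [-0.46  0.62  1.56  0.01  0.96  0.99]
tool delta [-0.4 -0.1 -0.8]
[0.46078251 0.92914923 0.03420653]
```

play_rows:
  targets:
    - {"fingers":0.045,"dx":0,"dy":0,"dz":-0.0005,"yaw":0}
    - {"fingers":0.045,"dx":0,"dy":0,"dz":0,"yaw":0}

```text
time: 11.87
tool_pos: [538.0, -132.8, 51.4]
tool_rot: [-3.128, -0.182, -0.009]
wrist_force: [-0.3, 0.4, -2.5]
finger_gap: 0.609
```

```bash
python3 -c "
from h import *
st((537.3,-132.6,51))
print(sense()['moment'])"
```

```text
t 11.87 pos [ 538.  -132.8   51.4] x [0.993 0.116 0.006] z [ 0.005  0.009 -1.   ] F [-0.28  0.43 -2.47] gap 52.0 j6 [-0.46  0.62  1.56  0.01  0.96  0.99]
tool delta [-0.6 -0.3  0.4]
[-0.02362466 -0.00315687  0.01766979]
```

play_rows:
  targets:
    - {"fingers":0.045,"dx":0,"dy":0,"dz":0.0015,"yaw":0}

```text
time: 11.95
tool_pos: [537.8, -132.9, 50.1]
tool_rot: [-3.128, -0.182, -0.009]
wrist_force: [-11.6, 0.6, 26.0]
finger_gap: 0.615
```

```bash
python3 -c "
from h import *
st((537.3,-132.6,51))"
```

```text
t 11.95 pos [ 537.8 -132.9   50.1] x [0.993 0.116 0.006] z [ 0.005  0.008 -1.   ] F [-11.61   0.64  25.95] gap 52.5 j6 [-0.46  0.62  1.56  0.01  0.96  0.99]
tool delta [-0.5 -0.4 -0.9]
```

play_rows:
  targets:
    - {"fingers":0.056,"dx":0,"dy":0,"dz":0,"yaw":0}
    - {"fingers":0.06,"dx":0,"dy":0,"dz":0,"yaw":0}
    - {"fingers":0.07,"dx":0,"dy":0,"dz":0,"yaw":0}
    - {"fingers":0.075,"dx":0,"dy":0,"dz":0,"yaw":0}
    - {"fingers":0.075,"dx":0,"dy":0,"dz":0,"yaw":0}

```text
time: 12.37
tool_pos: [538.3, -133.2, 49.3]
tool_rot: [-3.128, -0.182, -0.009]
wrist_force: [0.1, 0.3, 0.0]
finger_gap: 0.877
```

```bash
python3 -c "
from h import *
st((537.3,-132.6,51))
n='side';b=(335,150,405,230)
p=read_camera(n); save(p,n+'7')
cr=p['color'][b[1]:b[3],b[0]:b[2]]; cv2.imwrite('pics/%s7c.png'%n,cv2.resize(cr[:,:,::-1],(525,600),interpolation=cv2.INTER_CUBIC))"
```

```text
t 12.37 pos [ 538.3 -133.2   49.3] x [0.993 0.116 0.006] z [ 0.005  0.008 -1.   ] F [0.13 0.31 0.03] gap 74.9 j6 [-0.46  0.62  1.56  0.01  0.96  0.99]
tool delta [-0.9 -0.7 -1.7]
```

View pics/side7c.png

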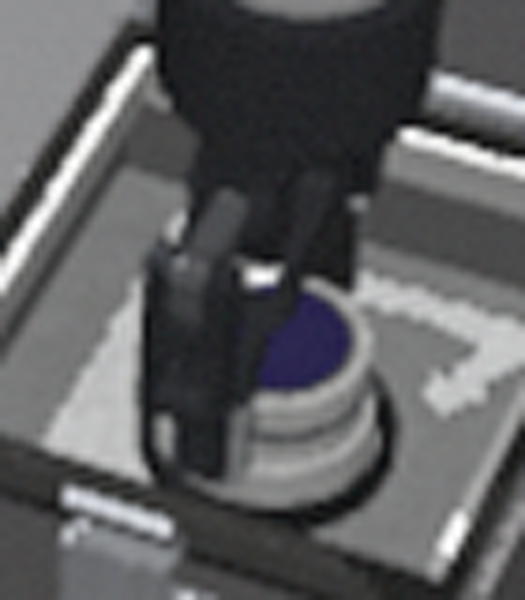

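play_rows:
  targets:
    - {"fingers":0.077,"dx":0,"dy":0,"dz":-0.004,"yaw":0}
    - {"fingers":0.077,"dx":0,"dy":0,"dz":-0.008,"yaw":0}
    - {"fingers":0.077,"dx":0,"dy":0,"dz":-0.014,"yaw":0}
    - {"fingers":0.077,"dx":0,"dy":0,"dz":-0.02,"yaw":0}
    - {"fingers":0.077,"dx":0,"dy":0,"dz":-0.025,"yaw":0}
    - {"fingers":0.06,"dx":0,"dy":0,"dz":-0.03,"yaw":0}
    - {"fingers":0.0,"dx":0,"dy":0,"dz":-0.03,"yaw":0}
    - {"fingers":0.0,"dx":0,"dy":0,"dz":-0.03,"yaw":0}
    - {"fingers":0.0,"dx":0,"dy":0,"dz":-0.03,"yaw":0}
    - {"fingers":0.0,"dx":0,"dy":0,"dz":-0.03,"yaw":0}
    - {"fingers":0.0,"dx":0,"dy":0,"dz":-0.025,"yaw":0}
    - {"fingers":0.0,"dx":0,"dy":0,"dz":-0.01,"yaw":0}

```text
time: 13.42
tool_pos: [534.3, -134.1, 322.8]
tool_rot: [-3.127, -0.182, -0.006]
wrist_force: [0.2, -0.2, 0.8]
finger_gap: 0.001
```

```bash
python3 -c "
from h import *
st((560,-300,320))
for n in('side','top'):
    p=read_camera(n); save(p,n+'8')"
```

```text
t 13.42 pos [ 534.3 -134.1  322.8] x [0.993 0.116 0.005] z [ 0.004  0.009 -1.   ] F [ 0.23 -0.23  0.79] gap 0.1 j6 [-0.47  0.34  1.16  0.01  1.64  0.99]
tool delta [  6.3 167.8   1.4]
```

View pics/side8.png

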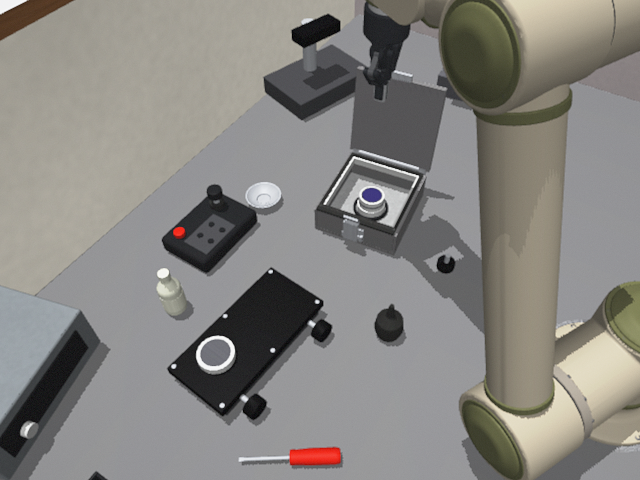

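View pics/top8.png

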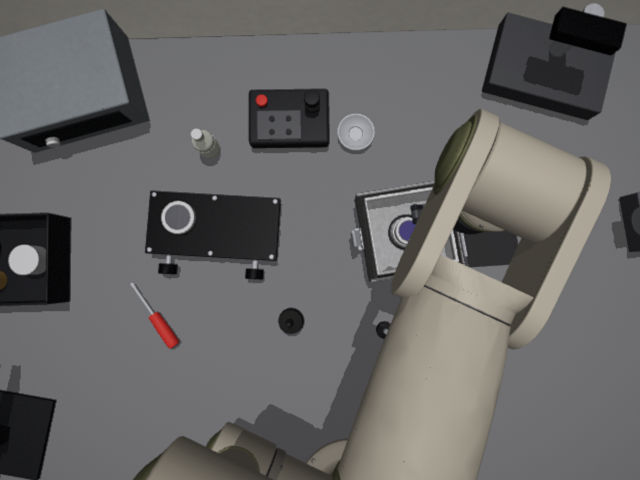

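play_rows:
  targets:
    - {"fingers":0.0,"dx":0,"dy":0.008,"dz":-0.006,"yaw":0}
    - {"fingers":0.0,"dx":0.001,"dy":0.018,"dz":-0.006,"yaw":0}
    - {"fingers":0.0,"dx":0.001,"dy":0.024,"dz":0,"yaw":0}
    - {"fingers":0.0,"dx":0.001,"dy":0.03,"dz":0,"yaw":0}
    - {"fingers":0.0,"dx":0.001,"dy":0.03,"dz":0,"yaw":0}
    - {"fingers":0.0,"dx":0.001,"dy":0.03,"dz":0,"yaw":0}
    - {"fingers":0.0,"dx":0.001,"dy":0.018,"dz":0,"yaw":0}
    - {"fingers":0.0,"dx":0,"dy":0.008,"dz":0,"yaw":0}
    - {"fingers":0.0,"dx":0,"dy":0,"dz":0,"yaw":0}

```text
time: 14.27
tool_pos: [557.5, -302.4, 323.5]
tool_rot: [-3.117, -0.186, 0.013]
wrist_force: [-0.1, 0.5, 0.0]
finger_gap: -0.001
```

```bash
python3 -c "
from h import *
st((560.6,-309,245))"
```

```text
t 14.27 pos [ 557.5 -302.4  323.5] x [ 0.993  0.119 -0.007] z [-0.009  0.019 -1.   ] F [-0.08  0.47  0.01] gap -0.1 j6 [-0.69  0.51  0.89  0.01  1.76  0.77]
tool delta [ 2.8  8.5 78.4]
```

play_rows:
  targets:
    - {"fingers":0.0,"dx":0.001,"dy":0.004,"dz":0.006,"yaw":0}
    - {"fingers":0.0,"dx":0.001,"dy":0.005,"dz":0.014,"yaw":0}
    - {"fingers":0.0,"dx":0,"dy":0,"dz":0.018,"yaw":0}
    - {"fingers":0.0,"dx":0,"dy":0,"dz":0.016,"yaw":0}
    - {"fingers":0.0,"dx":0,"dy":0,"dz":0.008,"yaw":0}
    - {"fingers":0.0,"dx":0,"dy":0,"dz":0,"yaw":0}

```text
time: 14.77
tool_pos: [559.8, -304.0, 256.8]
tool_rot: [-3.113, -0.193, 0.015]
wrist_force: [0.5, 0.2, -0.4]
finger_gap: -0.003
```

```bash
python3 -c "
from h import *
st((560.6,-309,245))
for n in('side','top'):
    p=read_camera(n); save(p,n+'9')
i=cv2.imread('pics/side9.png');cv2.imwrite('pics/side9c.png',cv2.resize(i[0:200,300:500],(600,600)))"
```

```text
t 14.77 pos [ 559.8 -304.   256.8] x [ 0.992  0.124 -0.008] z [-0.011  0.022 -1.   ] F [ 0.52  0.19 -0.38] gap -0.2 j6 [-0.69  0.55  1.01  0.01  1.6   0.76]
tool delta [ 0.3  5.3 11.7]
```

View pics/side9c.png

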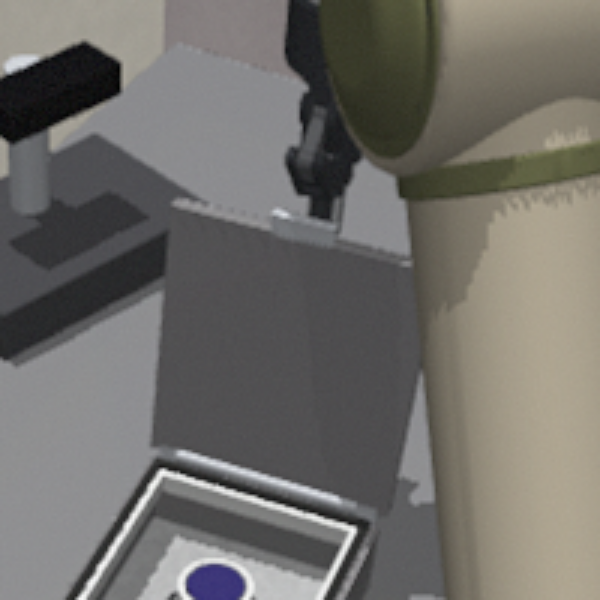

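play_rows:
  targets:
    - {"fingers":0.0,"dx":0,"dy":-0.004,"dz":0,"yaw":0}
    - {"fingers":0.0,"dx":0,"dy":-0.006,"dz":0,"yaw":0}
    - {"fingers":0.0,"dx":0,"dy":-0.006,"dz":0,"yaw":0}
    - {"fingers":0.0,"dx":0,"dy":-0.006,"dz":0,"yaw":0}
    - {"fingers":0.0,"dx":0,"dy":-0.006,"dz":0,"yaw":0}
    - {"fingers":0.0,"dx":0,"dy":-0.006,"dz":0,"yaw":0}
    - {"fingers":0.0,"dx":0,"dy":-0.006,"dz":0,"yaw":0}
    - {"fingers":0.0,"dx":0,"dy":-0.004,"dz":0,"yaw":0}

```text
time: 15.53
tool_pos: [555.1, -257.8, 265.2]
tool_rot: [-3.125, -0.193, 0.001]
wrist_force: [-0.2, -2.5, 1.3]
finger_gap: -0.001
```

```bash
cat >> h.py <<'E'
H=np.array([550.2,-229.7]); CY=np.array([-.13,.9915]); CX=np.array([.9915,.13])
def sc():
    s=sense(); d=s['tool_pos'][:2]-H; print('s',round(d@CY,1),'x',round(d@CX,1),'z',s['tool_pos'][2].round(1))
E
python3 -c "
from h import *
st();sc()"
```

```text
t 15.53 pos [ 555.1 -257.8  265.2] x [0.992 0.123 0.   ] z [-0.001  0.011 -1.   ] F [-0.2  -2.53  1.25] gap -0.1 j6 [-0.63  0.49  1.09  0.01  1.57  0.82]
s -28.5 x 1.2 z 265.2
```

play_rows:
  targets:
    - {"fingers":0.0,"dx":0,"dy":-0.006,"dz":0.001,"yaw":0}
    - {"fingers":0.0,"dx":0,"dy":-0.008,"dz":0.001,"yaw":0}
    - {"fingers":0.0,"dx":0,"dy":-0.008,"dz":0.002,"yaw":0}
    - {"fingers":0.0,"dx":0,"dy":-0.008,"dz":0.003,"yaw":0}
    - {"fingers":0.0,"dx":0,"dy":-0.008,"dz":0.003,"yaw":0}
    - {"fingers":0.0,"dx":0,"dy":-0.008,"dz":0.004,"yaw":0}
    - {"fingers":0.0,"dx":0,"dy":-0.008,"dz":0.004,"yaw":0}
    - {"fingers":0.0,"dx":0,"dy":-0.006,"dz":0.004,"yaw":0}

```text
time: 16.2
tool_pos: [547.2, -191.7, 242.8]
tool_rot: [-3.126, -0.193, -0.003]
wrist_force: [-0.3, -1.6, 2.2]
finger_gap: -0.001
```

```bash
python3 -c "
from h import *
st();sc()
p=read_camera('side'); save(p,'side10')
i=cv2.imread('pics/side10.png');cv2.imwrite('pics/side10c.png',cv2.resize(i[0:260,260:500],(554,600)))"
```

```text
t 16.2 pos [ 547.2 -191.7  242.8] x [0.992 0.123 0.003] z [ 0.001  0.01  -1.   ] F [-0.27 -1.63  2.15] gap -0.1 j6 [-0.54  0.44  1.23  0.01  1.47  0.9 ]
s 38.1 x 1.9 z 242.8
```

View pics/side10c.png

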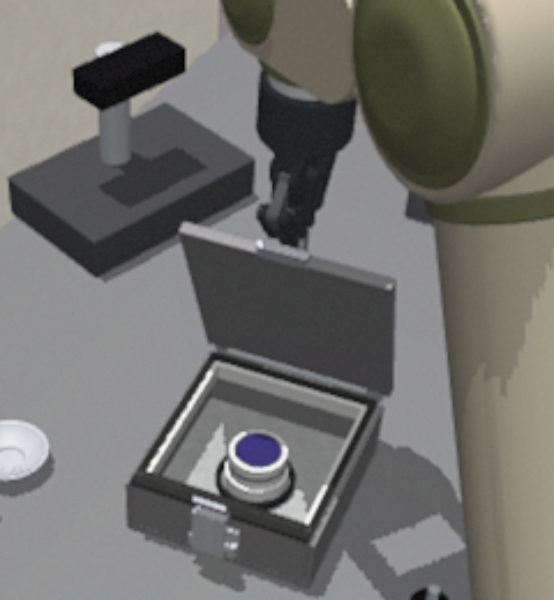

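play_rows:
  targets:
    - {"fingers":0.0,"dx":0,"dy":-0.005,"dz":0.003,"yaw":0}
    - {"fingers":0.0,"dx":0,"dy":-0.006,"dz":0.003,"yaw":0}
    - {"fingers":0.0,"dx":0,"dy":-0.006,"dz":0.004,"yaw":0}
    - {"fingers":0.0,"dx":0,"dy":-0.006,"dz":0.004,"yaw":0}
    - {"fingers":0.0,"dx":0,"dy":-0.006,"dz":0.004,"yaw":0}
    - {"fingers":0.0,"dx":0,"dy":-0.006,"dz":0.005,"yaw":0}
    - {"fingers":0.0,"dx":0,"dy":-0.006,"dz":0.005,"yaw":0}
    - {"fingers":0.0,"dx":0,"dy":-0.006,"dz":0.006,"yaw":0}
    - {"fingers":0.0,"dx":0,"dy":-0.006,"dz":0.006,"yaw":0}
    - {"fingers":0.0,"dx":0,"dy":-0.005,"dz":0.006,"yaw":0}
    - {"fingers":0.0,"dx":0,"dy":-0.004,"dz":0.006,"yaw":0}

```text
time: 17.17
tool_pos: [538.1, -121.4, 185.4]
tool_rot: [-3.123, -0.194, -0.0]
wrist_force: [0.3, -0.2, 1.1]
finger_gap: 0.001
```

```bash
python3 -c "
from h import *
st();sc()"
```

```text
t 17.17 pos [ 538.1 -121.4  185.4] x [0.992 0.124 0.001] z [-0.001  0.013 -1.   ] F [ 0.34 -0.19  1.09] gap 0.1 j6 [-0.44  0.45  1.41  0.01  1.29  1.  ]
s 108.9 x 2.1 z 185.4
```

play_rows:
  targets:
    - {"fingers":0.0,"dx":0,"dy":-0.003,"dz":0.004,"yaw":0}
    - {"fingers":0.0,"dx":0,"dy":-0.003,"dz":0.004,"yaw":0}
    - {"fingers":0.0,"dx":0,"dy":-0.003,"dz":0.005,"yaw":0}
    - {"fingers":0.0,"dx":0,"dy":-0.003,"dz":0.005,"yaw":0}
    - {"fingers":0.0,"dx":0,"dy":-0.002,"dz":0.005,"yaw":0}
    - {"fingers":0.0,"dx":0,"dy":-0.002,"dz":0.004,"yaw":0}
    - {"fingers":0.0,"dx":0,"dy":-0.002,"dz":0.004,"yaw":0}
    - {"fingers":0.0,"dx":0,"dy":0,"dz":0,"yaw":0}

```text
time: 17.83
tool_pos: [534.9, -100.4, 149.2]
tool_rot: [-3.121, -0.194, 0.004]
wrist_force: [-0.0, 0.3, -0.5]
finger_gap: -0.001
```

```bash
python3 -c "
from h import *
st();sc()
p=read_camera('side'); save(p,'side11')
i=cv2.imread('pics/side11.png');cv2.imwrite('pics/side11c.png',cv2.resize(i[0:260,260:500],(554,600)))"
```

```text
t 17.83 pos [ 534.9 -100.4  149.2] x [ 0.992  0.124 -0.002] z [-0.004  0.014 -1.   ] F [-0.04  0.28 -0.49] gap -0.1 j6 [-0.41  0.47  1.48  0.01  1.2   1.03]
s 130.2 x 1.6 z 149.2
```

View pics/side11c.png

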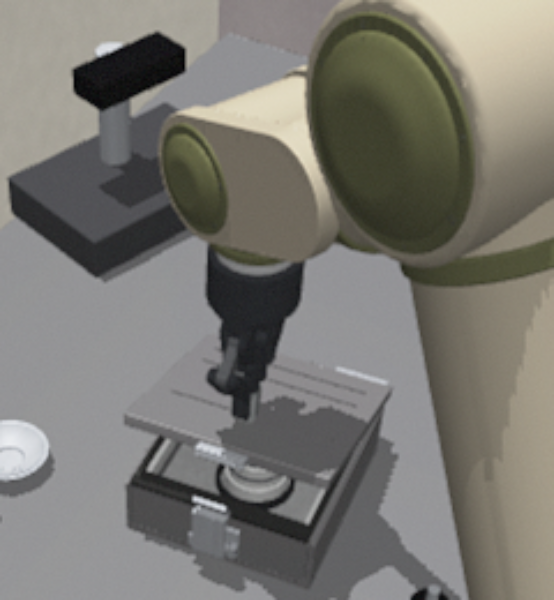

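play_rows:
  targets:
    - {"fingers":0.0,"dx":0,"dy":0,"dz":-0.01,"yaw":0}
    - {"fingers":0.0,"dx":0,"dy":-0.004,"dz":-0.014,"yaw":0}
    - {"fingers":0.0,"dx":0,"dy":-0.012,"dz":-0.004,"yaw":0}
    - {"fingers":0.0,"dx":0,"dy":-0.012,"dz":0,"yaw":0}
    - {"fingers":0.0,"dx":0,"dy":-0.008,"dz":0,"yaw":0}
    - {"fingers":0.0,"dx":0,"dy":-0.003,"dz":0,"yaw":0}
    - {"fingers":0.0,"dx":0,"dy":0,"dz":0,"yaw":0}
    - {"fingers":0.0,"dx":0,"dy":0,"dz":0,"yaw":0}

```text
time: 18.55
tool_pos: [529.6, -58.2, 180.9]
tool_rot: [-3.121, -0.195, 0.003]
wrist_force: [0.5, -0.6, -0.3]
finger_gap: -0.0
```

```bash
python3 -c "
from h import *
st();sc()"
```

```text
t 18.55 pos [529.6 -58.2 180.9] x [ 0.992  0.125 -0.001] z [-0.003  0.014 -1.   ] F [ 0.53 -0.57 -0.28] gap -0.0 j6 [-0.34  0.42  1.47  0.01  1.26  1.1 ]
s 172.8 x 1.8 z 180.9
```

play_rows:
  targets:
    - {"fingers":0.0,"dx":0,"dy":0,"dz":0.005,"yaw":0}
    - {"fingers":0.0,"dx":0,"dy":0,"dz":0.006,"yaw":0}
    - {"fingers":0.0,"dx":0,"dy":0,"dz":0.006,"yaw":0}
    - {"fingers":0.0,"dx":0,"dy":0,"dz":0.006,"yaw":0}
    - {"fingers":0.0,"dx":0,"dy":0,"dz":0.006,"yaw":0}
    - {"fingers":0.0,"dx":0,"dy":0,"dz":0.006,"yaw":0}
    - {"fingers":0.0,"dx":0,"dy":0,"dz":0.006,"yaw":0}
    - {"fingers":0.0,"dx":0,"dy":0,"dz":0.005,"yaw":0}
    - {"fingers":0.0,"dx":0,"dy":0,"dz":0.003,"yaw":0}
    - {"fingers":0.0,"dx":0,"dy":0,"dz":0,"yaw":0}

```text
time: 19.38
tool_pos: [528.9, -58.4, 124.5]
tool_rot: [-3.12, -0.192, 0.008]
wrist_force: [1.3, 0.3, 0.1]
finger_gap: 0.003
```

```bash
python3 -c "
from h import *
st();sc()"
```

```text
t 19.38 pos [528.9 -58.4 124.5] x [ 0.992  0.123 -0.004] z [-0.006  0.015 -1.   ] F [1.25 0.34 0.13] gap 0.3 j6 [-0.34  0.49  1.54  0.01  1.12  1.1 ]
s 172.7 x 1.2 z 124.5
```

play_rows:
  targets:
    - {"fingers":0.0,"dx":0,"dy":0,"dz":0.002,"yaw":0}
    - {"fingers":0.0,"dx":0,"dy":0,"dz":0.002,"yaw":0}
    - {"fingers":0.0,"dx":0,"dy":0,"dz":0.002,"yaw":0}
    - {"fingers":0.0,"dx":0,"dy":0,"dz":0.0015,"yaw":0}

```text
time: 19.72
tool_pos: [529.1, -57.9, 117.3]
tool_rot: [-3.12, -0.193, 0.006]
wrist_force: [-1.7, 1.8, 4.3]
finger_gap: 0.002
```

```bash
python3 -c "
from h import *
st();sc()"
```

```text
t 19.72 pos [529.1 -57.9 117.3] x [ 0.992  0.123 -0.003] z [-0.005  0.016 -1.   ] F [-1.72  1.81  4.26] gap 0.2 j6 [-0.34  0.5   1.55  0.01  1.1   1.1 ]
s 173.1 x 1.4 z 117.3
```

play_rows:
  targets:
    - {"fingers":0.0,"dx":0,"dy":0,"dz":0.0015,"yaw":0}

```text
time: 19.8
tool_pos: [529.0, -57.7, 116.0]
tool_rot: [-3.12, -0.193, 0.006]
wrist_force: [-1.0, 1.5, 4.4]
finger_gap: 0.0
```

```bash
python3 -c "
from h import *
st();sc()
p=read_camera('side'); save(p,'side12')
i=cv2.imread('pics/side12.png');cv2.imwrite('pics/side12c.png',cv2.resize(i[140:260,300:440],(700,600),interpolation=cv2.INTER_CUBIC))"
```

```text
t 19.8 pos [529.  -57.7 116. ] x [ 0.992  0.123 -0.003] z [-0.005  0.016 -1.   ] F [-1.    1.45  4.39] gap 0.0 j6 [-0.34  0.5   1.55  0.01  1.1   1.1 ]
s 173.3 x 1.4 z 116.0
```

View pics/side12c.png

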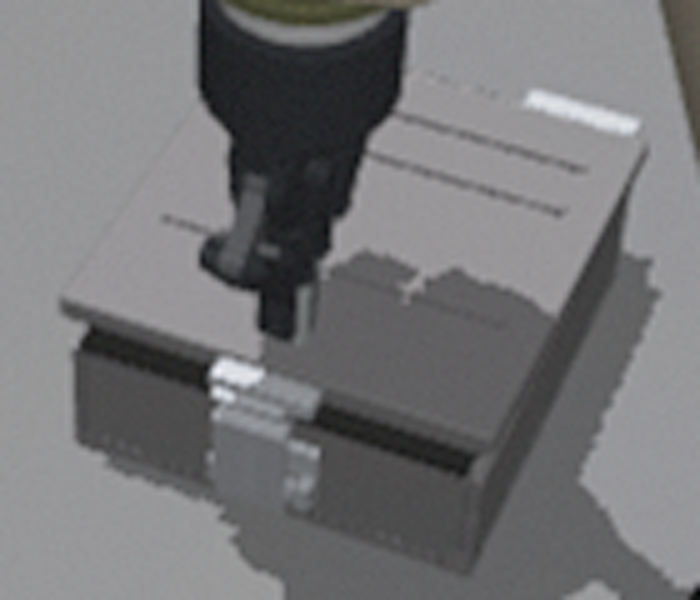

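play_rows:
  targets:
    - {"fingers":0.0,"dx":0,"dy":0,"dz":0.0013,"yaw":0}

```text
time: 19.93
tool_pos: [529.0, -57.6, 114.7]
tool_rot: [-3.12, -0.193, 0.006]
wrist_force: [-1.8, 1.4, 4.7]
finger_gap: 0.0
```

play_rows:
  targets:
    - {"fingers":0.0,"dx":0,"dy":0,"dz":0.0013,"yaw":0}

```text
time: 20.02
tool_pos: [529.0, -57.5, 113.5]
tool_rot: [-3.119, -0.193, 0.005]
wrist_force: [-2.2, 2.6, 5.4]
finger_gap: 0.003
```

play_rows:
  targets:
    - {"fingers":0.0,"dx":0,"dy":0,"dz":0.0013,"yaw":0}

```text
time: 20.1
tool_pos: [529.1, -57.5, 112.2]
tool_rot: [-3.12, -0.193, 0.005]
wrist_force: [-1.2, 2.0, 3.0]
finger_gap: 0.0
```

play_rows:
  targets:
    - {"fingers":0.0,"dx":0,"dy":0,"dz":0.001,"yaw":0}

```text
time: 20.18
tool_pos: [529.1, -57.4, 111.0]
tool_rot: [-3.12, -0.193, 0.005]
wrist_force: [-0.0, 1.3, 2.2]
finger_gap: -0.001
```

play_rows:
  targets:
    - {"fingers":0.0,"dx":0,"dy":0,"dz":0.001,"yaw":0}

```text
time: 20.27
tool_pos: [529.1, -57.4, 109.9]
tool_rot: [-3.12, -0.193, 0.005]
wrist_force: [-0.0, 1.8, 2.1]
finger_gap: -0.002
```

play_rows:
  targets:
    - {"fingers":0.0,"dx":0,"dy":0,"dz":0.001,"yaw":0}

```text
time: 20.35
tool_pos: [529.1, -57.4, 108.7]
tool_rot: [-3.12, -0.193, 0.005]
wrist_force: [-0.9, 1.3, 1.9]
finger_gap: -0.001
```

play_rows:
  targets:
    - {"fingers":0.0,"dx":0,"dy":0,"dz":0.001,"yaw":0}

```text
time: 20.43
tool_pos: [529.2, -57.5, 107.5]
tool_rot: [-3.12, -0.193, 0.005]
wrist_force: [-0.2, 0.3, 3.0]
finger_gap: 0.002
```

play_rows:
  targets:
    - {"fingers":0.0,"dx":0,"dy":0,"dz":0.001,"yaw":0}

```text
time: 20.52
tool_pos: [529.2, -57.5, 106.3]
tool_rot: [-3.12, -0.193, 0.005]
wrist_force: [-0.2, 1.4, 2.1]
finger_gap: -0.001
```

play_rows:
  targets:
    - {"fingers":0.0,"dx":0,"dy":0,"dz":0.001,"yaw":0}

```text
time: 20.6
tool_pos: [529.2, -57.4, 105.3]
tool_rot: [-3.12, -0.193, 0.005]
wrist_force: [-2.2, 2.9, 7.1]
finger_gap: 0.001
```

play_rows:
  targets:
    - {"fingers":0.0,"dx":0,"dy":0,"dz":0.001,"yaw":0}

```text
time: 20.68
tool_pos: [529.2, -57.4, 104.7]
tool_rot: [-3.12, -0.193, 0.004]
wrist_force: [-3.4, 2.9, 12.2]
finger_gap: -0.002
```

```bash
python3 -c "
from h import *
st();sc()
p=read_camera('side'); save(p,'side13')
i=cv2.imread('pics/side13.png');cv2.imwrite('pics/side13c.png',cv2.resize(i[140:260,300:440],(700,600),interpolation=cv2.INTER_CUBIC))"
```

```text
t 20.68 pos [529.2 -57.4 104.7] x [ 0.992  0.123 -0.002] z [-0.004  0.016 -1.   ] F [-3.4   2.9  12.17] gap -0.2 j6 [-0.34  0.51  1.56  0.02  1.07  1.1 ]
s 173.6 x 1.6 z 104.7
```

View pics/side13c.png

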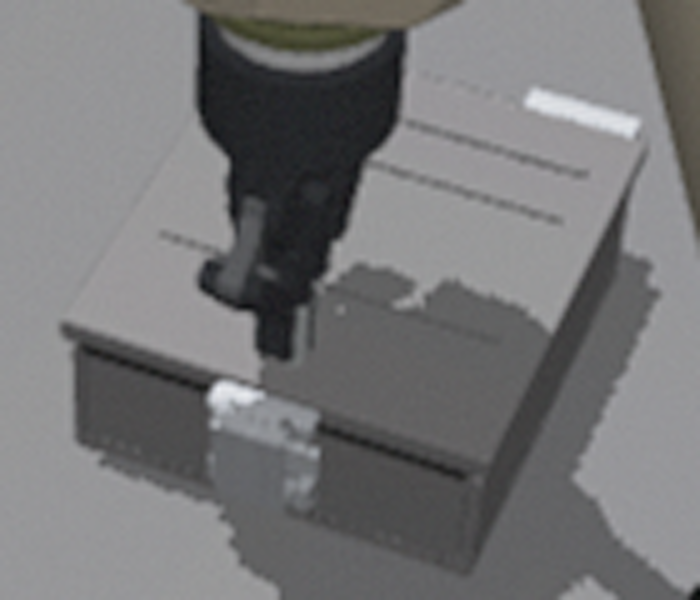

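play_rows:
  targets:
    - {"fingers":0.0,"dx":0,"dy":0,"dz":0.0005,"yaw":0}

```text
time: 20.82
tool_pos: [529.2, -57.4, 104.6]
tool_rot: [-3.12, -0.193, 0.004]
wrist_force: [-3.2, 1.6, 9.9]
finger_gap: 0.002
```

```bash
python3 -c "
from h import *
st()"
```

```text
t 20.82 pos [529.2 -57.4 104.6] x [ 0.992  0.123 -0.001] z [-0.003  0.016 -1.   ] F [-3.17  1.56  9.95] gap 0.2 j6 [-0.34  0.51  1.57  0.02  1.07  1.1 ]
```

play_rows:
  targets:
    - {"fingers":0.0,"dx":0,"dy":0,"dz":0.0009,"yaw":0}

```text
time: 20.9
tool_pos: [529.2, -57.3, 104.4]
tool_rot: [-3.12, -0.193, 0.003]
wrist_force: [-4.3, 3.3, 12.7]
finger_gap: 0.002
```

play_rows:
  targets:
    - {"fingers":0.0,"dx":0,"dy":0,"dz":0.0009,"yaw":0}

```text
time: 20.98
tool_pos: [529.2, -57.3, 104.4]
tool_rot: [-3.121, -0.194, 0.002]
wrist_force: [-3.8, 1.9, 12.2]
finger_gap: 0.001
```

play_rows:
  targets:
    - {"fingers":0.0,"dx":0,"dy":0,"dz":0.0011,"yaw":0}

```text
time: 21.07
tool_pos: [529.2, -57.3, 104.2]
tool_rot: [-3.121, -0.194, 0.001]
wrist_force: [-5.2, 2.7, 13.5]
finger_gap: -0.001
```

```bash
python3 -c "
from h import *
st()
p=read_camera('side'); save(p,'side14')
i=cv2.imread('pics/side14.png');cv2.imwrite('pics/side14c.png',cv2.resize(i[190:260,310:410],(800,560),interpolation=cv2.INTER_CUBIC))"
```

```text
t 21.07 pos [529.2 -57.3 104.2] x [0.992 0.124 0.   ] z [-0.002  0.015 -1.   ] F [-5.22  2.74 13.47] gap -0.0 j6 [-0.34  0.51  1.57  0.01  1.07  1.1 ]
```

View pics/side14c.png

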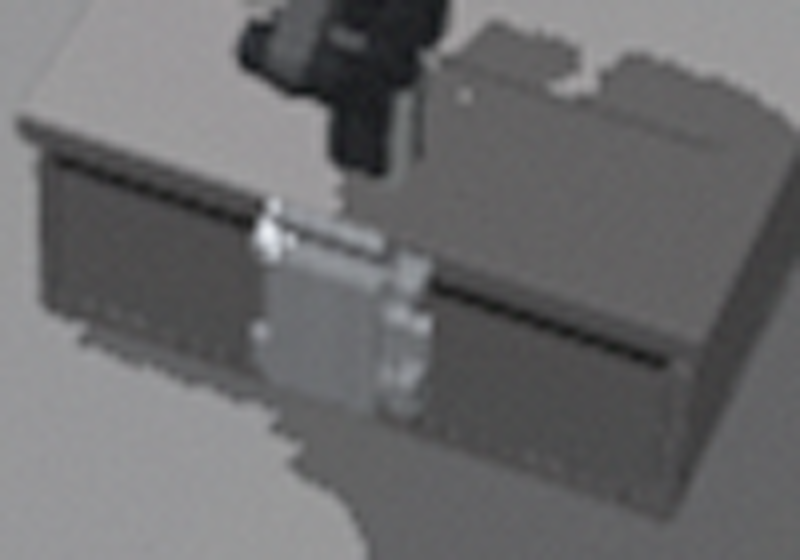

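play_rows:
  targets:
    - {"fingers":0.0,"dx":0,"dy":0,"dz":0.0013,"yaw":0}

```text
time: 21.2
tool_pos: [529.2, -57.3, 104.0]
tool_rot: [-3.121, -0.194, 0.0]
wrist_force: [-6.1, 2.6, 16.0]
finger_gap: 0.001
```

```bash
python3 -c "
from h import *
st()"
```

```text
t 21.2 pos [529.2 -57.3 104. ] x [0.992 0.124 0.001] z [-0.001  0.014 -1.   ] F [-6.13  2.58 16.04] gap 0.1 j6 [-0.34  0.51  1.57  0.01  1.07  1.1 ]
```

play_rows:
  targets:
    - {"fingers":0.0,"dx":0.0003,"dy":0,"dz":0.0014,"yaw":0}

```text
time: 21.28
tool_pos: [529.2, -57.3, 103.8]
tool_rot: [-3.122, -0.195, -0.0]
wrist_force: [-8.5, 3.3, 17.1]
finger_gap: -0.004
```

```bash
python3 -c "
from h import *
st()
p=read_camera('side'); save(p,'side15')
O=[]
for n in(13,14,15):
    i=cv2.imread('pics/side%d.png'%n);O.append(cv2.resize(i[200:245,335:370],(266,342),interpolation=cv2.INTER_NEAREST))
cv2.imwrite('pics/cmp.png',np.hstack(O))"
```

```text
t 21.28 pos [529.2 -57.3 103.8] x [0.992 0.124 0.001] z [-0.001  0.014 -1.   ] F [-8.46  3.33 17.06] gap -0.3 j6 [-0.34  0.51  1.57  0.01  1.06  1.1 ]
```

View pics/cmp.png

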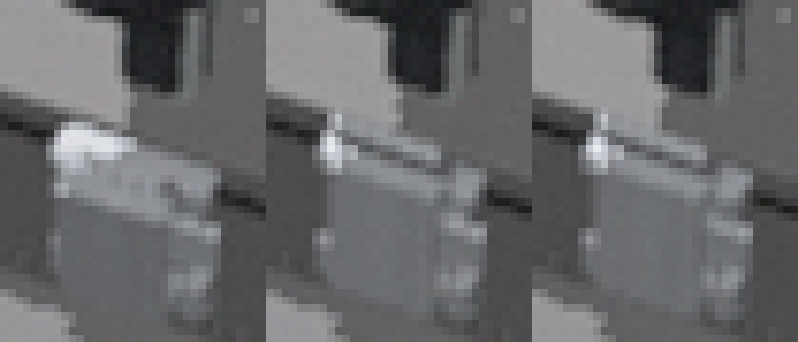

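play_rows:
  targets:
    - {"fingers":0.0,"dx":0,"dy":0,"dz":-0.001,"yaw":0}
    - {"fingers":0.0,"dx":0,"dy":0,"dz":-0.002,"yaw":0}
    - {"fingers":0.0,"dx":0,"dy":0,"dz":-0.004,"yaw":0}
    - {"fingers":0.0,"dx":0,"dy":0,"dz":-0.008,"yaw":0}
    - {"fingers":0.0,"dx":0,"dy":0,"dz":-0.015,"yaw":0}
    - {"fingers":0.0,"dx":0,"dy":0,"dz":-0.02,"yaw":0}
    - {"fingers":0.0,"dx":0,"dy":0,"dz":-0.02,"yaw":0}
    - {"fingers":0.0,"dx":0,"dy":0,"dz":-0.02,"yaw":0}
    - {"fingers":0.0,"dx":0,"dy":0,"dz":-0.015,"yaw":0}
    - {"fingers":0.0,"dx":0,"dy":0,"dz":-0.005,"yaw":0}
    - {"fingers":0.0,"dx":0,"dy":0,"dz":0,"yaw":0}
    - {"fingers":0.0,"dx":0,"dy":0,"dz":0,"yaw":0}

```text
time: 22.33
tool_pos: [529.0, -59.9, 221.0]
tool_rot: [-3.124, -0.194, 0.001]
wrist_force: [-0.1, 0.0, 0.0]
finger_gap: -0.002
```

```bash
python3 -c "
from h import *
st()
p=read_camera('side'); save(p,'side16')
O=[]
for n in(13,15,16):
    i=cv2.imread('pics/side%d.png'%n);O.append(cv2.resize(i[200:245,335:370],(266,342),interpolation=cv2.INTER_NEAREST))
cv2.imwrite('pics/cmp2.png',np.hstack(O))
print(tri([ray(read_camera(n),landmark_of(p2,'lid_press')[0]['pixel']) for n,p2 in []]) if 0 else '')
for n in ('side','top'):
    q=read_camera(n); print(n,landmark_of(q,'lid_press')[:1], proj(q,[*(H+173*CY),80]))
save(q,'top16')"
```

```text
t 22.33 pos [529.  -59.9 221. ] x [ 0.992  0.124 -0.   ] z [-0.002  0.011 -1.   ] F [-0.14  0.    0.04] gap -0.2 j6 [-0.34  0.38  1.41  0.01  1.36  1.1 ]

side [{'pixel': [359.2, 206.4], 'p': 0.94}] [[356.31028417 209.64126546]]
top [{'pixel': [370.3, 233.6], 'p': 0.69}] [[374.39515866 235.14223047]]
```

View pics/cmp2.png

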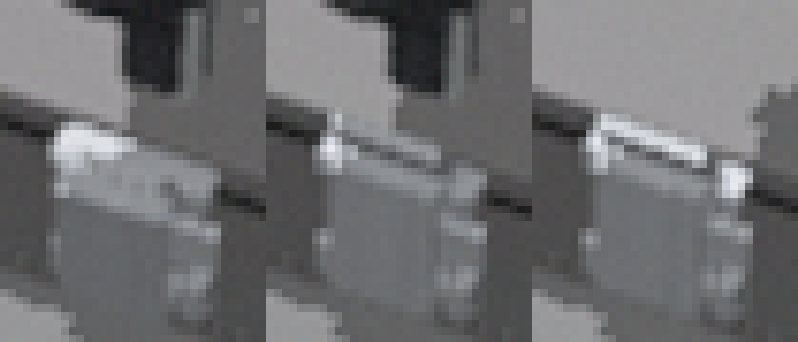

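View pics/side16.png

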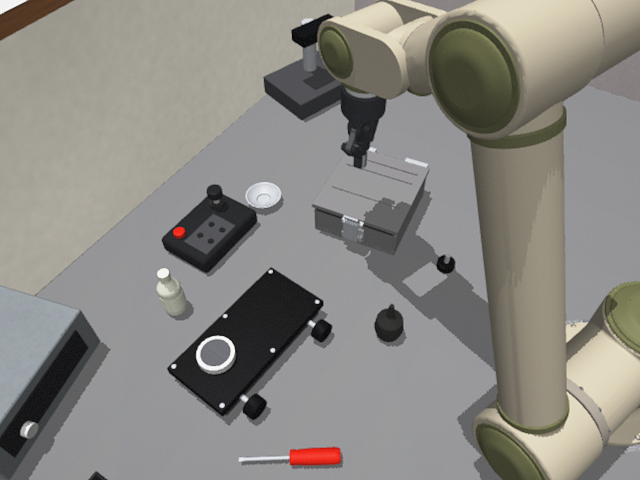

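```bash
python3 -c "
import cv2,numpy as np
O=[]
for n in(0,12,13,16):
    i=cv2.imread('pics/side%d.png'%n);O.append(cv2.resize(i[205:247,337:369],(200,262*1),interpolation=cv2.INTER_NEAREST))
cv2.imwrite('pics/cmp3.png',np.hstack(O))
i=cv2.imread('pics/side0.png')[205:247,337:369]
I=[cv2.resize(cv2.imread('pics/side%d.png'%n)[200:250,330:375],(405,450),interpolation=cv2.INTER_NEAREST) for n in(0,16)]
cv2.imwrite('pics/cmp4.png',np.hstack(I))
"
```

```text
(no output)
```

View pics/cmp3.png

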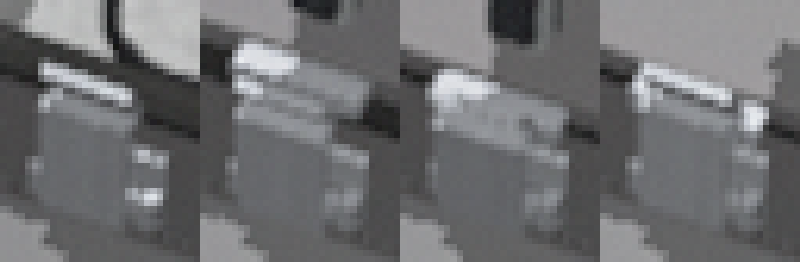

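View pics/cmp4.png

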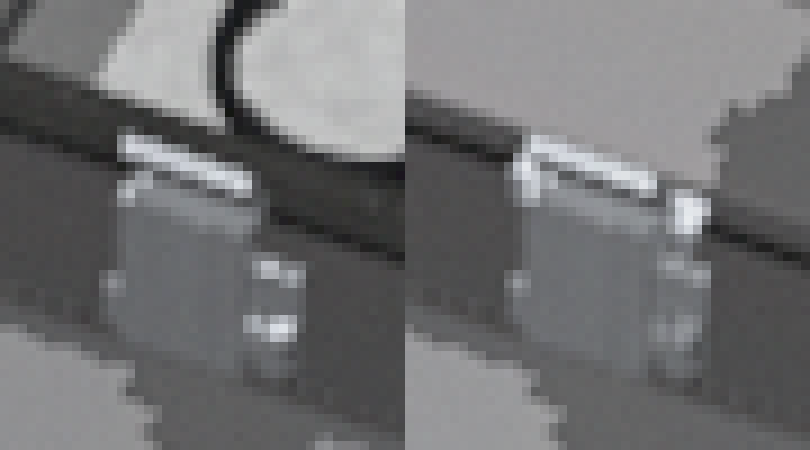

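```bash
python3 -c "
from h import *
print(close_job())"
```

```text
the job is handed in; nothing more can be done
None
```

The optic is standing upright in the nest of the case, the lid is shut and the catch has snapped over the tongue. The job was handed in at about 22.5 s, with the gripper clear above the lid.

- **Optic:** I gripped it on its upper step, carried it over and lowered it into the ring. It touched the nest floor at tool height 50.2 mm against an expected 50.3 mm. I pressed it down onto the floor twice while finding contact, at 19 N and 26 N, then released it. The picture taken before I moved the lid shows it upright inside the ring.
- **Lid:** I pushed it round along its arc with closed fingers, at about 1 to 4 N. I then pressed down at the press point in steps of about 1 mm and met the gasket at about 106 mm tool height.
- **Latch:** The catch snapped at about 12 N. I only recognised it from the pictures a few steps later, so pressing went on to 17 N vertical (about 19 N with the sideways part). That is more than the catch needed, but below 22 N.
- **Last checks:** With the tool lifted, the force reading is zero. The catch sits at the same pixels as at the start, with its nose over the tongue, and the lid has not risen. The dust cap and the other things appear where they were.
- **Limits of these checks:** I judged the latch only from the side picture and the force readings, as nothing reads the catch angle. With the lid shut the optic cannot be seen. The network's lid press point was about 4 px off my prediction in both views.

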